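# Load the spacers and hold the cast bracket level over the fixture

### The job

First stand a spare spacer fully down in each empty hole of the fixture, leaving the spacers that are already seated, the bracket and the other things on the bench where they are. Then lift the cast bracket by its balance point and finish while holding it there: level, still, clear above the spacers by a few centimetres, with its balance point over the middle of the fixture and its length in line with the row of holes (either way round). Do not put it down or let go.

Things in the scene. Friction and masses are not known exactly. Their poses are not given: they have to be found in the camera images.
- fixture: steel fixture plate fixed to the bench, 220 x 80 x 18 mm high, with a row of four round blind holes along its length; origin at the centre of its underside (bench height), its x axis along the row, z up
- hole0 (a point): hole of the fixture, -75 mm along the plate's length from its middle: the centre of its mouth, level with the plate's top (18 mm above the bench); 24 mm wide, 12 mm deep, slightly chamfered; a spacer seated in it stands 58 mm out of the plate (its top 76 mm above the bench)
- hole1 (a point): hole of the fixture, -25 mm along the plate's length from its middle: the centre of its mouth, level with the plate's top (18 mm above the bench); 24 mm wide, 12 mm deep, slightly chamfered; a spacer seated in it stands 58 mm out of the plate (its top 76 mm above the bench)
- hole2 (a point): hole of the fixture, +25 mm along the plate's length from its middle: the centre of its mouth, level with the plate's top (18 mm above the bench); 24 mm wide, 12 mm deep, slightly chamfered; a spacer seated in it stands 58 mm out of the plate (its top 76 mm above the bench)
- hole3 (a point): hole of the fixture, +75 mm along the plate's length from its middle: the centre of its mouth, level with the plate's top (18 mm above the bench); 24 mm wide, 12 mm deep, slightly chamfered; a spacer seated in it stands 58 mm out of the plate (its top 76 mm above the bench)
- spacer0_center (a point): plain aluminium spacer, an upright cylinder 20 mm in diameter and 70 mm tall, about 55 g; this point is its centre, half-way up (35 mm above its foot); one of five equal ones, and stands seated in one of the fixture's holes from the start
- spacer1_center (a point): plain aluminium spacer, an upright cylinder 20 mm in diameter and 70 mm tall, about 55 g; this point is its centre, half-way up (35 mm above its foot); one of five equal ones, and stands seated in one of the fixture's holes from the start
- spacer2_center (a point): plain aluminium spacer, an upright cylinder 20 mm in diameter and 70 mm tall, about 55 g; this point is its centre, half-way up (35 mm above its foot); one of five equal ones, a spare standing loose on the bench
- spacer3_center (a point): plain aluminium spacer, an upright cylinder 20 mm in diameter and 70 mm tall, about 55 g; this point is its centre, half-way up (35 mm above its foot); one of five equal ones, a spare standing loose on the bench
- spacer4_center (a point): plain aluminium spacer, an upright cylinder 20 mm in diameter and 70 mm tall, about 55 g; this point is its centre, half-way up (35 mm above its foot); one of five equal ones, a spare standing loose on the bench
- balance (a point): the balance point (centre of mass as seen from above) of the cast bracket: on its arm 67 mm from the boss's axis and 148 mm from the eye's axis, half-way up the arm, 25 mm above the bracket's underside
- bracket: cast aluminium bracket, a straight lever 253 mm long, 0.35 to 0.6 kg: at one end a heavy round boss 50 mm in diameter and 46 mm high, at the other an eye 26 mm in diameter and 36 mm high, between them an arm 16 mm wide and 22 mm high, its underside 14 mm up. Origin on the underside straight below the balance point, x axis from boss to eye, z up
- spraycan: bystander: spray can, 62 mm in diameter, 150 mm tall, origin under its centre
- mug: bystander: white mug, 82 mm wide with a handle, 90 mm tall, origin under its centre
- meter: bystander: grey multimeter lying flat, 150 x 75 x 42 mm, origin under its centre
- tape: bystander: roll of tape lying flat, 96 mm in diameter, 25 mm high, origin under its centre
- screwdriver: bystander: screwdriver lying flat, 190 mm long
- bearing: bystander: small steel ball bearing lying flat, 32 mm in diameter, 12 mm high, origin under its centre
Not all that is in view belongs to the job. Leave any green or red look-alike of the part that bears spacer2_center alone.

How it is judged:
By the outcome, as a careful person would: the job done as asked, in the order asked, and still so for the second after the job is handed in, while the arm keeps its last pose, push and grip.
It also fails if it takes over 67 s, if anything falls off the work surface, if the arm or the gripper's body presses on something with over 40 N, if the wrist force passes 120 N, or if a joint passes its speed limit or range.

### The arm

A 6-joint arm with a two-finger parallel gripper is mounted at the origin on the work surface. World frame = base frame: x ahead of the robot, y to its left, z up, the work surface at z = 0. Lengths are in mm, angles in rad, forces in N, time in s.
With the tool pointing down it reaches from about 375 to 900 mm from the base axis. Payload 3.1 kg.
Tool frame: the origin (TCP) lies at the very end of the fingers, on their centre line; the grasp point (between the pads) lies 19 mm behind it; z points along the fingers, y is the line along which they close (so a half turn about z gives the same grasp; the last joint's range is limited). The gripper opens to 85 mm and grips with 20 to 120 N. Pads are 22 mm wide; open, the fingers measure 114 mm over their backs; the gripper's body (76 mm by 85 mm) begins 54 mm behind the grasp point. The pads swing forward as they close: fully open they stand 13 mm farther back than shut.
Start: joints at [1.02, 0.527, 1.433, -0, 1.181, -0.178], TCP at [227.016, 582.289, 194.21] pointing down, gripper open.
Joint ranges: [-3.08, 3.08], [-0.75, 2.2], [0.22, 2.44], [-1.43, 4.57], [0, 2.65], [-2.85, 2.85]. Speed limits (rad/s): [2.79, 2.79, 3.14, 3.14, 3.14, 3.14].

### API

Orientations are given as a unit quaternion [w, x, y, z].
In Python, from rig import r gives the robot as it stands.
- The arm moves only by the tool play_rows, never from a script. Its argument "moves" is a list of rows, each a list of 7 numbers: the gripper command: -1 is fully open, 1 is shut, values between are in proportion, then the shift along the world's x, y, z in mm, then the turn, a rotation vector about the world's x, y, z in rad. A call has 1 to 10 rows; each row is the pose to reach, as a shift and turn from the pose commanded when the call began; what a row does not reach only later rows make up. A row lasts 1/12 s, in which the tool goes at most 41.7 mm and 7.16 degrees, less where a joint would pass 70% of its speed; a pose out of reach is approached as far as the arm can. A call with a gripper value outside its range is refused whole. The fingers move at their own pace and stop on an object; "squeeze" is the grip in N (left out, the last holds). Time passes only in rows, so rows that repeat a pose let the fingers close. It gives the time, the measured TCP pose, the force, the opening and the grip force at its end, in the units of the state.
- r.get_obs(): the state, without advancing time (a new reading comes with each control period).
- r.camera(name): name is "scene" or "top" or "wrist"; returns the picture (420x560x3 uint8, red, green, blue); there is no depth.
- r.calibration(name): a dict with "mtx" (3x3 intrinsics, pixels), "R" (3x3) and "t" (3): a world point X has camera coordinates R X + t. Camera axes: x right, y down, z forward; pixel columns grow to the right and rows downward; lengths in mm; the calibration is good to about 2 mm. The wrist camera is an equidistant fisheye: a pixel r from the principal point sees the ray r / f radians off the axis. A picture is of the moment at which its call begins: read the wrist's pose just before it. calibration takes no time and is no camera call; for the wrist camera it gives the pose at the moment of the call.
- r.hand_in(): hands the job in; it is judged then, once.
The state is a dict: "time": time; "joint_pos": joint angles; "qd": joint speeds; "tau": joint torques, N m; "ee_pos": TCP position; "orientation": TCP orientation; "force": force on the tool from outside, world axes, zero at the start; "torque": the same for the moment, N m; "gripper_width": finger opening in mm; "grip_force": force on a finger pad.
Only numpy, scipy, OpenCV 4.12 (cv2) and the standard library are available. Lean on these libraries where they do the work, as an engineer would, in place of code of your own. Each camera call takes 0.05 s, during which the arm holds its last target. There are 200 camera calls.

## Working session

There is one attempt and no reset: what is moved stays moved. The work goes in short steps, Python scripts to look and compute and a tool call to move; the robot and the scene stay as the last step left them, time stands still between calls to the robot, and variables do not carry over. Pictures are saved under pics/ and viewed, at most 10 in all, crops included, and the job is handed in when it is done.

Besides the shell and the picture viewer there is one more tool, called after "Request:" by a JSON object that holds its "api" and its "payload", one argument or row to a line. play_rows: Moves the arm, as the interface text tells. Its arguments: {"type":"object","properties":{"moves":{"type":"array","items":{"type":"array","items":{"type":"number"}}},"squeeze":{"type":"number"}},"required":["moves"]}

```bash
mkdir -p pics; python3 - <<'E'
from rig import r
import cv2
for n in("top","scene"):
    cv2.imwrite(f"pics/{n}0.png",r.camera(n)[:,:,::-1]); c=r.calibration(n); print(n,c)
E
```

```text
top {'mtx': array([[512.59622064,   0.        , 282.49872762],
       [  0.        , 512.59622064, 201.48667977],
       [  0.        ,   0.        ,   1.        ]]), 'R': array([[ 0.01265543, -0.99990472,  0.00551217],
       [-0.9890739 , -0.01332771, -0.14681686],
       [ 0.14687634, -0.00359391, -0.98914833]]), 't': array([ -96.3002482 ,  566.35423551, 1181.85351859])}
scene {'mtx': array([[528.95768761,   0.        , 284.97300282],
       [  0.        , 528.95768761, 209.15285993],
       [  0.        ,   0.        ,   1.        ]]), 'R': array([[ 0.68485901,  0.728526  ,  0.01476505],
       [ 0.61518923, -0.56721841, -0.54754497],
       [-0.39052574,  0.3840744 , -0.83664598]]), 't': array([-318.82779361, -363.36461019, 1556.19143426])}
```

View pics/top0.png

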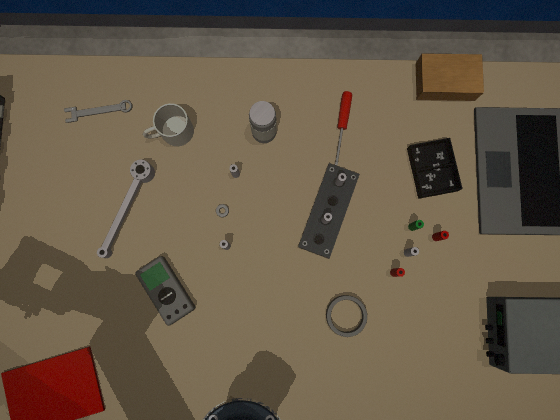

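View pics/scene0.png

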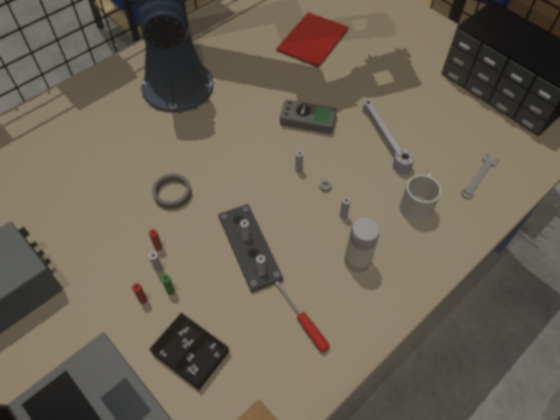

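The top view shows the bracket with its boss at (140,170) and eye at (103,253). The fixture is centred near (329,210), with seated spacers at (342,177) and (327,217), and its empty holes are hole-dark spots near (333,200) and (319,239). The white/aluminium spares stand at (234,169), (224,244) and (413,251). The green and red ones near (417,225), (441,236) and (398,272) are look-alikes. The two spares on the left stand away from the look-alikes, so I'll use those.

```bash
cat > h.py <<'E'
import numpy as np,cv2
from rig import r
def ray(c,uv,z,fish=False):
    K=c["mtx"];x=(uv[0]-K[0,2])/K[0,0];y=(uv[1]-K[1,2])/K[1,1]
    if fish:
        t=np.hypot(x,y);s=np.sin(t)/max(t,1e-9);d=np.array([x*s,y*s,np.cos(t)])
    else: d=np.array([x,y,1.])
    o=-c["R"].T@c["t"];d=c["R"].T@d
    return o+d*(z-o[2])/d[2]
def proj(c,X,fish=False):
    p=c["R"]@np.array(X,float)+c["t"];K=c["mtx"]
    if fish:
        n=np.hypot(p[0],p[1]);t=np.arctan2(n,p[2]);q=p[:2]/n*t
    else:q=p[:2]/p[2]
    return q*K[0,0]+K[:2,2]
E
python3 - <<'E'
from h import *
im=cv2.imread("pics/top0.png");c=r.calibration("top")
for n,p,z in [("spA",(234,169),35),("spB",(224,244),35),("spC",(413,251),35),("s0",(342,177),76),("s1",(327,217),76),("boss",(140,170),46),("eye",(103,253),36),("h_a",(333,200),18),("h_b",(319,239),18),("bearing",(222,210),12),("can",(262,108),150),("mug",(171,120),90)]:
    print(n,ray(c,p,z).round(0))
# fixture outline
g=cv2.cvtColor(im,cv2.COLOR_BGR2GRAY)
m=np.zeros_like(g);m[155:265,290:365]=(g[155:265,290:365]<95)*255
cs=max(cv2.findContours(cv2.morphologyEx(m,cv2.MORPH_OPEN,np.ones((5,5))),0,2)[0],key=cv2.contourArea)
R=cv2.minAreaRect(cs);b=cv2.boxPoints(R)
P=np.array([ray(c,q,18) for q in b]);print(R,P.round(0),P.mean(0))
a=cv2.resize(im[150:270,210:370],None,fx=3.4,fy=3.4,interpolation=2)
b=cv2.resize(im[210:290,380:460],None,fx=3,fy=3);d=cv2.resize(im[150:265,90:160],None,fx=2.8,fy=2.8)
o=np.zeros((600,790,3),np.uint8)
for q,x,y in((a,0,0),(b,550,0),(d,550,260)):o[y:y+q.shape[0],x:x+q.shape[1]]=q[:600-y,:790-x]
cv2.imwrite("pics/crop.png",cv2.convertScaleAbs(o,alpha=1.5))
E
```

```text
spA [647.  30.  35.]
spB [465.  48.  35.]
spC [ 454. -400.   35.]
s0 [ 622. -227.   76.]
s1 [ 528. -192.   76.]
boss [639. 254.  46.]
eye [440. 333.  36.]
h_a [ 576. -212.   18.]
h_b [ 481. -178.   18.]
bearing [549.  58.  12.]
can [762. -40. 150.]
mug [750. 175.  90.]
((328.2579040527344, 209.8778076171875), (33.902706146240234, 91.34896087646484), 19.65382194519043) [[ 461. -125.   18.]
 [ 673. -199.   18.]
 [ 646. -278.   18.]
 [ 434. -202.   18.]] [ 553.37484356 -200.86420833   18.        ]
```

View pics/crop.png

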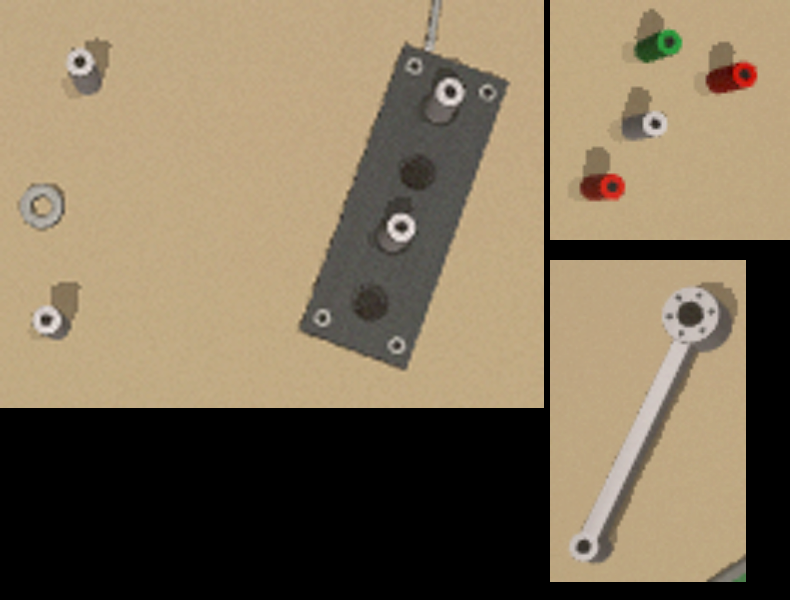

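The crop confirms the scene. The aluminium spares A and B are the only plain ones on the left, and spare C stands among the red and green look-alikes and isn't needed. The empty holes are the one between the seated spacers (crop 417,172) and the near-end one (370,302). The bracket's boss is at (690,314) and its eye at (583,546).

```bash
python3 - <<'E'
from h import *
from scipy.spatial.transform import Rotation as Ro
c=r.calibration("top")
A=ray(c,(233.5,168.2),70);B=ray(c,(223.5,244.1),70);bo=ray(c,(140,169.3),46);ey=ray(c,(101.8,252.1),36)
print(A,B,bo,ey,np.linalg.norm((bo-ey)[:2]))
bal=bo+(ey-bo)*67/215;print("bal",bal,"ang",np.degrees(np.arctan2(*(ey-bo)[1::-1])))
o=r.get_obs();q=o["orientation"];M=Ro.from_quat([q[1],q[2],q[3],q[0]]).as_matrix();print(M.round(3),o["gripper_width"],o["time"],o["force"])
yw=np.degrees(np.arctan2(M[1,1],M[0,1]));print("yaw of tool y",yw)
w=r.calibration("wrist");print(w["mtx"][0],-w["R"].T@w["t"]-o["ee_pos"],w["R"].round(2))
E
```

```text
[641.07255774  27.54629277  70.        ] [462.39247019  45.79900389  70.        ] [640.41660293 253.87664862  46.        ] [441.94954732 336.05027675  36.        ] 214.8061389265111
bal [578.56872979 279.48424437  42.88372093] ang 157.50840765320865
[[-0.932  0.363 -0.001]
 [ 0.363  0.932 -0.002]
 [ 0.    -0.002 -1.   ]] 85.60810936952693 0.1 [0.17431725 0.06760984 0.02474292]
yaw of tool y 68.69901989940949
[325.1922621    0.         283.66795667] [-76.87743419  31.2281901  179.29767909] [[ 0.36  0.93 -0.  ]
 [ 0.88 -0.34  0.33]
 [ 0.3  -0.12 -0.95]]
```

Request:
{"api": "play_rows", "payload": {
  "moves": [
    [-1, 38, -17, 0, 0, 0, 0.031],
    [-1, 76, -34, 0, 0, 0, 0.031],
    [-1, 90, -70, 0, 0, 0, 0.031],
    [-1, 104, -108, 0, 0, 0, 0.031],
    [-1, 118, -146, -5, 0, 0, 0.031],
    [-1, 132, -184, -10, 0, 0, 0.031],
    [-1, 146, -222, -20, 0, 0, 0.031],
    [-1, 160, -260, -30, 0, 0, 0.031],
    [-1, 174, -298, -30, 0, 0, 0.031],
    [-1, 188, -336, -30, 0, 0, 0.031]
  ]
}}

```text
time: 0.93
ee_pos: [414.5, 244.2, 163.4]
orientation: [-0.001, 0.169, 0.986, -0.0]
force: [0.5, 0.3, 0.5]
gripper_width: 85.3
grip_force: 0.0
```

Request:
{"api": "play_rows", "payload": {
  "moves": [
    [-1, 10, -38, 0, 0, 0, 0],
    [-1, 18, -76, 0, 0, 0, 0],
    [-1, 26, -114, 0, 0, 0, 0],
    [-1, 36, -152, -10, 0, 0, 0],
    [-1, 44, -190, -20, 0, 0, 0],
    [-1, 47, -200, -20, 0, 0, 0],
    [-1, 47, -200, -20, 0, 0, 0]
  ]
}}

```text
time: 1.52
ee_pos: [462.7, 43.7, 143.7]
orientation: [-0.0, 0.172, 0.985, -0.0]
force: [0.4, -0.4, -1.0]
gripper_width: 85.1
grip_force: 0.0
```

```bash
python3 - <<'E'
from h import *
w=r.calibration("wrist");o=r.get_obs();im=r.camera("wrist")[:,:,::-1].copy();cv2.imwrite("pics/w1.png",im)
print(o["ee_pos"],o["time"],proj(w,(462.4,45.8,70),True),proj(w,(462.4,45.8,0),True))
E
```

```text
[462.74897838  43.74129739 143.68881565] 1.5167 [284.84102511 201.28826047] [284.58077678 180.2337198 ]
```

View pics/w1.png

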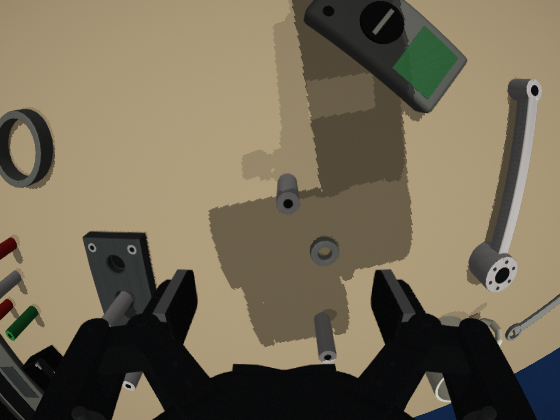

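The wrist view shows spare B's top at (288,203), 3 px from its predicted place, the bearing at (324,250), spare A at (327,355) and hole0 at (116,263).

```bash
python3 - <<'E'
from h import *
w=r.calibration("wrist")
for n,p,z in(("B",(288,203.5),70),("A",(327,355),70),("hole0",(116,263),18),("boss",(501,272),46),("eye",(534,91),36)):print(n,ray(w,p,z,True).round(1))
E
```

```text
B [464.4  49.4  70. ]
A [639.6  32.1  70. ]
hole0 [ 481.5 -170.7   18. ]
boss [636.9 256.4  46. ]
eye [443.9 338.7  36. ]
```

Request:
{"api": "play_rows", "payload": {
  "moves": [
    [-1, 1, 4, -35, 0, 0, 0],
    [-1, 1, 4, -70, 0, 0, 0],
    [-1, 1, 4, -100, 0, 0, 0],
    [-1, 1, 4, -112, 0, 0, 0],
    [-0.4, 1, 4, -112, 0, 0, 0],
    [0, 1, 4, -112, 0, 0, 0],
    [0.4, 1, 4, -112, 0, 0, 0],
    [1, 1, 4, -112, 0, 0, 0],
    [1, 1, 4, -112, 0, 0, 0],
    [1, 1, 4, -112, 0, 0, 0]
  ],
  "squeeze": 40
}}

```text
time: 2.4
ee_pos: [463.8, 50.4, 33.3]
orientation: [0.001, 0.169, 0.986, 0.0]
force: [-1.0, -0.5, 5.6]
gripper_width: 12.4
grip_force: 3.2
```

Request:
{"api": "play_rows", "payload": {
  "moves": [
    [1, 0, 0, 0, 0, 0, 0],
    [1, 0, 0, 0, 0, 0, 0],
    [1, 0, 0, 0, 0, 0, 0],
    [1, 0, 0, 0, 0, 0, 0]
  ]
}}

```text
time: 2.73
ee_pos: [464.4, 49.8, 33.8]
orientation: [0.002, 0.17, 0.986, -0.0]
force: [-1.7, -1.9, 8.9]
gripper_width: -0.0
grip_force: 4.4
```

```bash
python3 - <<'E'
from h import *
w=r.calibration("wrist");o=r.get_obs();im=r.camera("wrist")[:,:,::-1].copy();t=r.camera("top")[:,:,::-1]
im[:200,:300]=cv2.resize(t[190:290,180:330],None,fx=2,fy=2)
cv2.imwrite("pics/w2.png",im)
print(proj(w,(464,49,70),True),proj(w,o["ee_pos"],True),o["force"],o["gripper_width"])
E
```

```text
[280.46190301 270.38383705] [282.31316924 240.31507664] [-1.71969776 -1.8899969   8.86463073] -0.012892413979368456
```

View pics/w2.png

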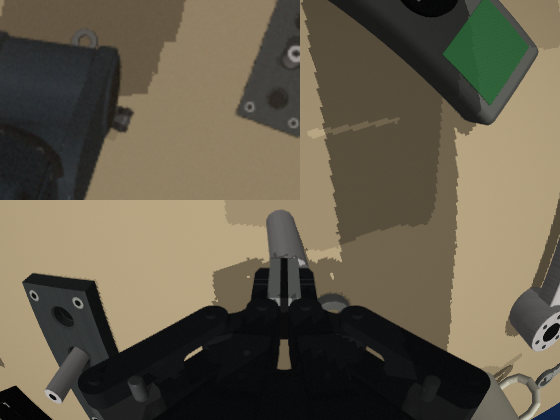

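```bash
python3 - <<'E'
from h import *
w=r.calibration("wrist");o=r.get_obs()
for p in((280,212),(268,225),(295,222)):print(p,[ray(w,p,z,True).round(1) for z in (0,20)])
print(-w["R"].T@w["t"],o["ee_pos"],[proj(w,(452,47,z),True).round(0) for z in(0,35,70)],[proj(w,(463,49,z),True).round(0) for z in(0,35,70)])
im=cv2.imread("pics/w2.png");cv2.imwrite("pics/w2c.png",cv2.convertScaleAbs(cv2.resize(im[190:330,200:370],None,fx=4,fy=4,interpolation=2),alpha=1.8))
E
```

```text
(280, 212) [array([458.2,  50.2,   0. ]), array([451.4,  52.8,  20. ])]
(268, 225) [array([464.5,  38.8,   0. ]), array([457.1,  42.5,  20. ])]
(295, 222) [array([468.8,  57.6,   0. ]), array([461. ,  59.5,  20. ])]
[385.74643642  78.37112493 212.74525475] [464.35156722  49.75501679  33.75150407] [array([273., 206.]), array([271., 225.]), array([268., 252.])] [array([281., 219.]), array([280., 240.]), array([280., 269.])]
```

View pics/w2c.png

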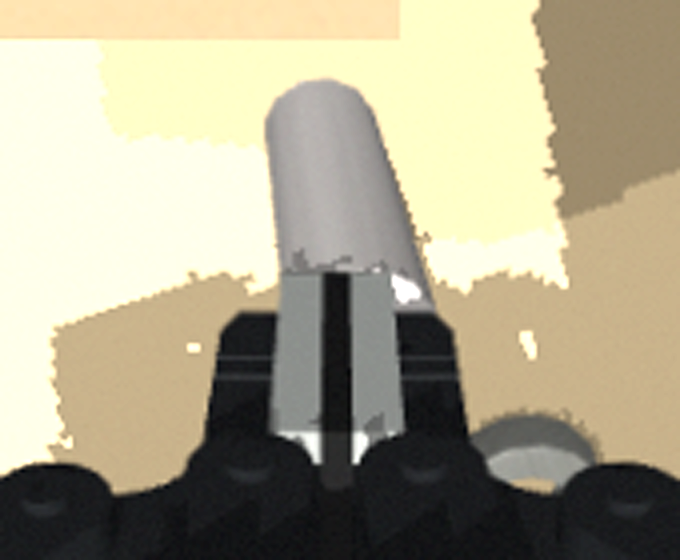

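```bash
python3 - <<'E'
from h import *
s=r.camera("scene")[:,:,::-1];c=r.calibration("scene")
print(proj(c,(464,49,34)),proj(c,(464,49,0)),proj(c,(464,49,70)))
cv2.imwrite("pics/s2.png",cv2.convertScaleAbs(cv2.resize(s[110:200,250:360],None,fx=6,fy=6,interpolation=2),alpha=1.5))
E
```

```text
[298.5892165 160.987038 ] [298.12080933 169.03512371] [299.10693041 152.09177276]
```

View pics/s2.png

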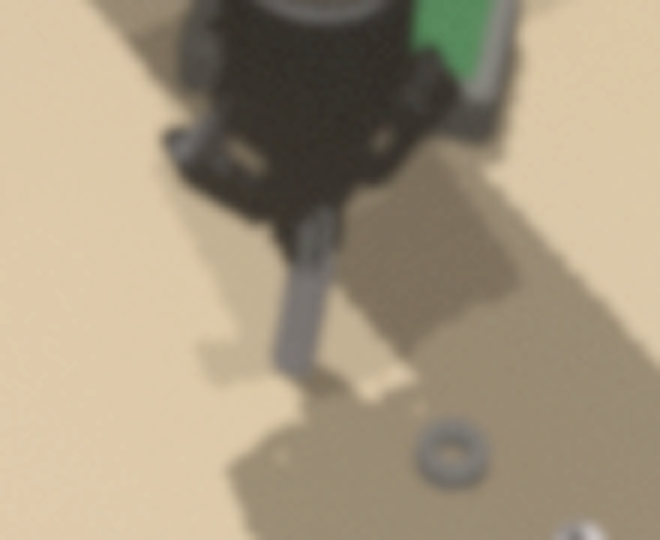

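The spacer still stands upright at (464,49). The fingertips end at its top (crop 310,262), so they closed above it. The real fingertips sit about 35 mm higher than the reported TCP, so I'll measure this offset from the two wrist pictures.

```bash
python3 - <<'E'
from h import *
w=r.calibration("wrist");e=np.array(r.get_obs()["ee_pos"]);print(r.get_obs()["joint_pos"])
# closed: point on vertical line below tool axis, rows vs height above reported TCP, near edge (pads 22 wide -> 11mm toward camera)
n=(-w["R"].T@w["t"]-e);n[2]=0;n/=np.linalg.norm(n)
for h in(0,10,20,30,40,50):
    print(h,proj(w,e+n*11+[0,0,h],True).round(0),proj(w,e-n*11+[0,0,h],True).round(0),
     "open 85:",[proj(w,e+n*11+s*42.5*np.array([n[1],-n[0],0])+[0,0,h],True).round(0) for s in(1,-1)])
E
```

```text
[-1.32976758e-01  6.04438164e-01  1.95948958e+00 -6.99919926e-04
  5.74079396e-01 -1.36236164e+00]
0 [282. 224.] [282. 256.] open 85: [array([353., 224.]), array([212., 223.])]
10 [282. 230.] [282. 264.] open 85: [array([356., 230.]), array([208., 229.])]
20 [282. 238.] [282. 273.] open 85: [array([360., 238.]), array([205., 236.])]
30 [282. 246.] [282. 282.] open 85: [array([364., 245.]), array([200., 244.])]
40 [282. 255.] [282. 293.] open 85: [array([369., 254.]), array([196., 253.])]
50 [282. 265.] [282. 304.] open 85: [array([374., 264.]), array([191., 263.])]
```

Both views agree that the real tips are about 37 mm above the reported TCP when closed and about 50 mm when open. I'll rise, open, and grasp with the reported z near 0.

Request:
{"api": "play_rows", "payload": {
  "moves": [
    [1, 0, 0, 20, 0, 0, 0],
    [0.5, 0, 0, 50, 0, 0, 0],
    [-1, 0, 0, 60, 0, 0, 0],
    [-1, 0, 0, 60, 0, 0, 0],
    [-1, 0, 0, 60, 0, 0, 0],
    [-1, 0, 0, 60, 0, 0, 0],
    [-1, 0, 0, 60, 0, 0, 0],
    [-1, 0, 0, 60, 0, 0, 0],
    [-1, 0, 0, 60, 0, 0, 0],
    [-1, 0, 0, 60, 0, 0, 0]
  ]
}}

```text
time: 3.72
ee_pos: [462.6, 50.3, 91.6]
orientation: [-0.001, 0.17, 0.986, -0.0]
force: [-0.2, 1.2, 0.5]
gripper_width: 85.6
grip_force: 0.0
```

```bash
cat >> h.py <<'E'
def ring(w,im,X,rad=45,zt=70):
    # bright spacer end near the projection of X: candidates as (pixel, area, world at zt)
    u,v=proj(w,X,True);x0,y0=int(u-rad),int(v-rad)
    p=im[max(y0,0):y0+2*rad,max(x0,0):x0+2*rad];hsv=cv2.cvtColor(p,cv2.COLOR_BGR2HSV)
    m=((hsv[...,1]<50)&(hsv[...,2]>70)).astype(np.uint8)*255
    n,l,s,ce=cv2.connectedComponentsWithStats(m)
    return [((ce[i]+[max(x0,0),max(y0,0)]).round(1),s[i],ray(w,ce[i]+[max(x0,0),max(y0,0)],zt,True).round(1)) for i in range(1,n) if s[i,4]>60]
E
python3 - <<'E'
from h import *
w=r.calibration("wrist");o=r.get_obs();im=r.camera("wrist")[:,:,::-1].copy();cv2.imwrite("pics/w3.png",im)
print(o["ee_pos"],o["force"],o["gripper_width"],o["time"]);print(ring(w,im,(464,49,70)))
g=cv2.cvtColor(im,cv2.COLOR_BGR2GRAY);u,v=proj(w,(464,49,70),True).astype(int);print(u,v);print(g[v-24:v+40:4,u-32:u+36:4])
E
```

```text
[462.63597348  50.31647642  91.59344233] [-0.15195268  1.20586557  0.54432801] 85.57683655280522 3.7167
[(array([278.9, 216.5]), array([  28,    5,   29,   55, 1154], dtype=int32), array([454.9,  50.6,  70. ])), (array([319.6, 270.6]), array([76, 83, 14,  7, 76], dtype=int32), array([503.5,  63.9,  70. ]))]
281 229
[[161 160 160 160 161  76  89  91  88  85  77 138 138 138 137 139 138]
 [160 161 161 161 160  79  90  91  90  84  76 133 137 137 138 137 138]
 [160 161 161 160 160  82  91  91  87  84  75 129 138 138 138 137 138]
 [160 161 161 160 144  83  91  78 125  83  74 132 138 138 137 138 156]
 [161 161 161 161  97 155 166 159 158 162  81 106 138 160 160 160 161]
 [160 161 161 161  98 162 163 130 157 159 157 142 161 161 161 161 161]
 [161 161 161 160 156 163  53  14  15 152 157 101 160 160 161 161 160]
 [160 160 161 161 153 163  64  13  14 154 156 155 160 161 160 160 160]
 [161 159 160 161 160 161 156 148 157 156 157 154 161 161 161 160 160]
 [161 161 161  98  97 108 156 156 157 155  98  96  97  97 157 160 160]
 [161 157  96  97  96  96  97  97  97  96  96  96  97  97  98  96  99]
 [150  97  97  97  97  97  97  98  97  98  97  96  97  97  97  97  96]
 [ 97  96  97  95  96  97  96  96  97  96  96  97  97  96  96  97  97]
 [ 96  96  97  97  97  97  96  97  97  96  97  96  97  96  95  97  96]
 [ 96  98  96  96  96  96  97  97  96  95  97  97  96  96  96  96  96]
 [ 96  97  96  96  97  97  97  96  96  95  96  97  97  97  96  97  53]]
```

Request:
{"api": "play_rows", "payload": {
  "moves": [
    [-1, 2, -2, -30, 0, 0, 0],
    [-1, 2, -2, -60, 0, 0, 0],
    [-1, 2, -2, -80, 0, 0, 0],
    [-1, 2, -2, -90, 0, 0, 0],
    [-0.2, 2, -2, -91, 0, 0, 0],
    [0.3, 2, -2, -91, 0, 0, 0],
    [1, 2, -2, -91, 0, 0, 0],
    [1, 2, -2, -91, 0, 0, 0],
    [1, 2, -2, -91, 0, 0, 0],
    [1, 2, -2, -91, 0, 0, 0]
  ]
}}

```text
time: 4.6
ee_pos: [465.7, 48.2, 2.1]
orientation: [0.001, 0.17, 0.986, 0.0]
force: [-0.4, -0.9, 2.9]
gripper_width: 18.9
grip_force: 39.2
```

Request:
{"api": "play_rows", "payload": {
  "moves": [
    [1, 0, 0, 0, 0, 0, 0],
    [1, 0, 0, 0, 0, 0, 0],
    [1, 0, 0, 0, 0, 0, 0]
  ]
}}

```text
time: 4.85
ee_pos: [465.8, 48.2, 2.1]
orientation: [0.001, 0.17, 0.986, 0.0]
force: [0.2, 0.1, 6.6]
gripper_width: 18.8
grip_force: 39.6
```

Request:
{"api": "play_rows", "payload": {
  "moves": [
    [1, 0, 0, 20, 0, 0, 0],
    [1, 0, 0, 55, 0, 0, 0],
    [1, 2, -35, 60, 0, 0, 0],
    [1, 5, -72, 60, 0, 0, 0],
    [1, 8, -110, 60, 0, 0, 0],
    [1, 11, -148, 60, 0, 0, 0],
    [1, 14, -185, 60, 0, 0, 0],
    [1, 16, -215, 60, 0, 0, 0],
    [1, 17, -222, 60, 0, 0, 0],
    [1, 17, -222, 60, 0, 0, 0]
  ]
}}

```text
time: 5.68
ee_pos: [482.6, -176.3, 61.3]
orientation: [0.001, 0.171, 0.985, -0.0]
force: [0.1, 0.9, -0.0]
gripper_width: 18.6
grip_force: 39.3
```

```bash
python3 - <<'E'
from h import *
w=r.calibration("wrist");o=r.get_obs();im=r.camera("wrist")[:,:,::-1].copy();cv2.imwrite("pics/w4.png",im)
print(o["ee_pos"],o["force"],o["gripper_width"],o["orientation"])
print([proj(w,(482.5,-174,z),True).round() for z in (18,60,130)])
cv2.imwrite("pics/w4c.png",cv2.convertScaleAbs(cv2.resize(im[130:330,180:440],None,fx=3,fy=3,interpolation=2),alpha=1.8))
E
```

```text
[ 482.63677788 -176.33815129   61.29352096] [ 0.12380735  0.91545818 -0.0063939 ] 18.63483723125548 [ 8.19558099e-04  1.71464651e-01  9.85189859e-01 -3.77663613e-04]
[array([285., 214.]), array([286., 238.]), array([287., 307.])]
```

View pics/w4c.png

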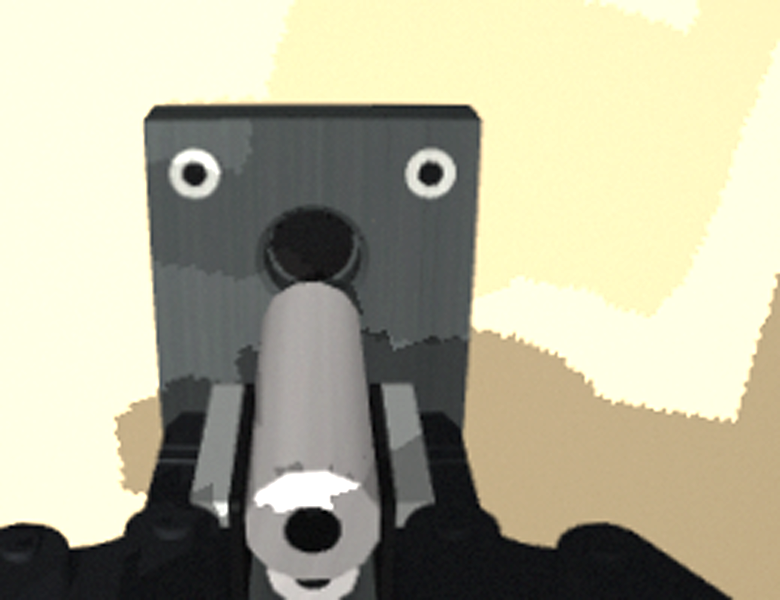

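The view shows the spacer gripped upright with its top at crop (313,530). Hole0 lies straight below at crop (313,~256), free and empty.

```bash
python3 - <<'E'
from h import *
w=r.calibration("wrist")
for z in(125,129,133):print("top",ray(w,(180+313/3,130+531/3),z,True).round(1))
c=lambda a,b:(180+a/3,130+b/3)
E=[ray(w,c(*p),18,True).round(1) for p in((258,256),(368,256),(313,205))];print("hole l,r,top rim",E, np.linalg.norm(E[0]-E[1]))
for z in(56,60,63):print("foot near rim",ray(w,c(311,281),z,True).round(1))
print("screws",[ray(w,c(*p),18,True).round(1) for p in((194,174),(430,174))])
E
```

```text
top [ 484.4 -174.   125. ]
top [ 481.6 -173.   129. ]
top [ 478.8 -172.   133. ]
hole l,r,top rim [array([ 477.3, -185.3,   18. ]), array([ 486.4, -160.1,   18. ]), array([ 469.6, -168.4,   18. ])] 26.7927228926065
foot near rim [ 473.5 -170.3   56. ]
foot near rim [ 472.  -169.8   60. ]
foot near rim [ 470.8 -169.4   63. ]
screws [array([ 452.8, -192.4,   18. ]), array([ 471.7, -139.6,   18. ])]
```

Request:
{"api": "play_rows", "payload": {
  "moves": [
    [1, 0.5, 0, -25, 0, 0, 0],
    [1, 0.5, 0, -36, 0, 0, 0],
    [1, 0.5, 0, -40, 0, 0, 0],
    [1, 0.5, 0, -44, 0, 0, 0],
    [1, 0.5, 0, -48, 0, 0, 0],
    [1, 0.5, 0, -51, 0, 0, 0],
    [1, 0.5, 0, -53, 0, 0, 0],
    [1, 0.5, 0, -54, 0, 0, 0],
    [1, 0.5, 0, -54, 0, 0, 0]
  ]
}}

```text
time: 6.48
ee_pos: [489.2, -175.9, 13.0]
orientation: [0.008, 0.169, 0.986, -0.003]
force: [1.1, -1.4, 32.3]
gripper_width: 19.0
grip_force: 49.4
```

Request:
{"api": "play_rows", "payload": {
  "moves": [
    [1, 0, 0, 4, 0, 0, 0],
    [1, 0, 0, 5, 0, 0, 0],
    [1, 0, 0, 5, 0, 0, 0]
  ]
}}

```text
time: 6.73
ee_pos: [484.8, -173.6, 14.2]
orientation: [0.003, 0.169, 0.986, -0.001]
force: [1.8, 0.9, 13.8]
gripper_width: 19.0
grip_force: 47.4
```

```bash
python3 - <<'E'
from h import *
w=r.calibration("wrist");o=r.get_obs();im=r.camera("wrist")[:,:,::-1].copy()
print(o["ee_pos"],o["force"],o["torque"],o["orientation"],o["gripper_width"])
print([proj(w,(482,-173,z),True).round() for z in (18,80)])
cv2.imwrite("pics/w5c.png",cv2.convertScaleAbs(cv2.resize(im[170:330,180:390],None,fx=3.7,fy=3.7,interpolation=2),alpha=1.8))
E
```

```text
[ 484.78768921 -173.63798226   14.17420893] [ 1.75857854  0.89377815 13.76468455] [ 0.23334411 -0.3824635  -0.05980351] [ 2.70877288e-03  1.69066157e-01  9.85600631e-01 -8.32740029e-04] 18.984039472710613
[array([282., 239.]), array([281., 300.])]
```

View pics/w5c.png

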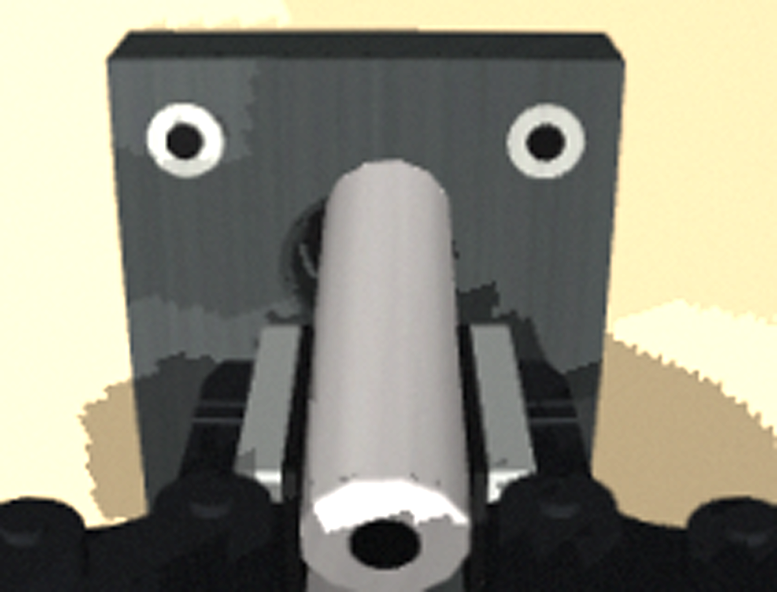

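The foot (near rim at crop 390,160) rests on the plate beside hole0, whose left arc shows at crop (285,257). Foot and hole now lie in the same plane, so I can measure the offset directly.

```bash
python3 - <<'E'
from h import *
from scipy.optimize import least_squares
w=r.calibration("wrist")
c=lambda a,b:ray(w,(180+a/3.7,170+b/3.7),18,True)[:2]
A=np.array([c(*p) for p in((325,200),(292,228),(283,258),(290,290))])
s=least_squares(lambda q:np.hypot(*(A-q).T)-13.3,[482,-173]);print("hole",s.x,s.fun)
S=[c(184,142),c(545,142)];m=(S[0]+S[1])/2;v=S[1]-S[0];d=np.array([v[1],-v[0]])/np.linalg.norm(v);print("by screws",m+21*d,np.linalg.norm(v),d)
F=np.array([c(*p) for p in((390,159),(345,175),(435,175),(329,200),(450,200))])
s=least_squares(lambda q:np.hypot(*(F[:3]-q).T)-10,[478,-171]);print("foot",s.x,s.fun)
for z in(88,84):print("top",ray(w,(180+385/3.7,170+545/3.7),z,True))
E
```

```text
hole [ 483.38400089 -175.28056651] [-0.17506397  0.17359614  0.09700387 -0.17225341]
by screws [ 483.18968062 -175.40422531] 56.12893576154583 [ 0.94248377 -0.33425193]
foot [ 476.69530995 -168.84458738] [-0.10731277  0.07481558  0.0747095 ]
top [ 485.26337838 -172.78841865   88.        ]
top [ 488.28811342 -173.85427853   84.        ]
```

The spacer has tilted about 8° in the pads. I'll set it down on clear bench to straighten it, regrip harder, and retry with alignment measured close to the plate.

Request:
{"api": "play_rows", "payload": {
  "moves": [
    [1, 0, 0, 25, 0, 0, 0],
    [1, 0, 10, 40, 0, 0, 0],
    [1, -3, 45, 40, 0, 0, 0],
    [1, -8, 85, 40, 0, 0, 0],
    [1, -12, 120, 35, 0, 0, 0],
    [1, -13, 136, 20, 0, 0, 0],
    [1, -13, 136, 5, 0, 0, 0],
    [1, -13, 136, -3, 0, 0, 0],
    [1, -13, 136, -6, 0, 0, 0],
    [1, -13, 136, -6, 0, 0, 0]
  ]
}}

```text
time: 7.62
ee_pos: [468.7, -37.4, 5.3]
orientation: [-0.001, 0.17, 0.986, 0.0]
force: [-0.0, -0.1, -1.8]
gripper_width: 18.7
grip_force: 45.9
```

Request:
{"api": "play_rows", "payload": {
  "moves": [
    [1, 0, 0, -4, 0, 0, 0],
    [1, 0, 0, -6, 0, 0, 0],
    [1, 0, 0, -6, 0, 0, 0],
    [1, 0, 0, -6, 0, 0, 0]
  ]
}}

```text
time: 7.95
ee_pos: [469.7, -38.2, 0.4]
orientation: [0.0, 0.17, 0.985, -0.0]
force: [-0.7, 0.2, -0.4]
gripper_width: 19.5
grip_force: 45.9
```

Request:
{"api": "play_rows", "payload": {
  "moves": [
    [1, 0, 0, -2, 0, 0, 0],
    [1, 0, 0, -4, 0, 0, 0],
    [1, 0, 0, -4, 0, 0, 0]
  ]
}}

```text
time: 8.2
ee_pos: [470.1, -38.1, -2.7]
orientation: [0.001, 0.17, 0.986, -0.0]
force: [-0.8, -0.2, 11.1]
gripper_width: 18.7
grip_force: 47.4
```

```bash
python3 - <<'E'
from h import *
w=r.calibration("wrist");im=r.camera("wrist")[:,:,::-1].copy();cv2.imwrite("pics/w6.png",im)
g=cv2.cvtColor(im,cv2.COLOR_BGR2GRAY);u,v=proj(w,(470,-38,35),True).astype(int);print(u,v)
h=cv2.cvtColor(im,cv2.COLOR_BGR2HSV)[...,1]
print(h[190:330:5,250:326:4])
E
```

```text
282 271
[[76 75 75 76 75 76 77 77 75 76 76 77 75 76 75 75 76 76 76]
 [75 76 76 77 76 76 75 75 74 76 75 77 75 77 77 74 75 75 76]
 [77 77 76 75 76 75 76 77 77 75 77 76 76 77 75 75 77 75 75]
 [77 75 75 76 75 77 75 76 75 75 77 76 75 76 77 76 74 76 77]
 [75 76 77 76 75 77 77 76 75 77 75 77 77 77 75 75 77 75 77]
 [76 77 76 77 76 77 78 14  9  9  9 66 77 76 76 75 75 76 77]
 [75 77 77 76 75 53 13 11 11  9  9  5 21 75 75 75 77 77 77]
 [77 77 76 77 76 11 13  9  9 11  9 10  8 75 77 76 76 76 75]
 [77 75 76 77 76  8 12 11 11  9  9  7  6 74 74 76 76 75 75]
 [77 77 76 74 70 11 12 11  7 12  9 10 11 73 77 76 75 75 76]
 [77 77 75 77 47 11 14 11 11  9 12  5 14 63 77 75 77 75 76]
 [77 76 75 75 38  8  7 11 11 12  9 10  8 29 75 76 76 75 76]
 [75 75 76 78 13 10  7 11  9  9  9 10  8  7 79 77 75 75 76]
 [76 77 80 76  6  5  9 11 11 12  7  7  8 10 80 77 79 79 79]
 [61 10  7 39 12  8  9 13 14 12  9 12 13 10 32  6  7 71 78]
 [ 3  7  6 23 12 10 12  9  9  9 12 10 11 10  0  6  6 22 81]
 [ 6  7  3  0  9  8 12  9  7  9 10 12  8  6 21  7  7  6 32]
 [ 7 10  4 28 11 13 11  9  9 14 10 12 11 13  0  7  3  7 16]
 [10  7  6  0 11 10  9  9  9 12  7 10 11  9 32  5  7  7 10]
 [ 7  7 20 12 11  8  9  7 12  9  7  8 11  9 28  6  7  6  5]
 [ 7  6 20  8 10 15 11  9  9  9 10  8 11  9 15 18  7  7  7]
 [ 7  3 28  6 10  7  9  9  9 12 10 10 11  6  9 43  8  3  7]
 [ 5  6 11 12 10 12 10  9  9  9 11 10 11  9 12 11  7 10 34]
 [16  5  0 12 12 10 10 11 11 10  8 11 10 11 14 10  6 32 32]
 [34 64 20  9 10 10 11 10 10 10 11 10  9  9 12 15 64 32 17]
 [48 23  0  9 12  9  6 43 28  0 28 12 12  9 11 21 28 36 32]
 [ 0 43 23 10  9  9 13  0 28  0 73 12  9 12 10 20 51 23 48]
 [46  0 23 43 60  9  6  9  9  9  9  9  9 66 57 21 51 23 23]]
```

Request:
{"api": "play_rows", "payload": {
  "moves": [
    [0.3, 0, 0, 2, 0, 0, 0],
    [0.3, 0, 0, 2, 0, 0, 0],
    [0.3, 0, 0, 2, 0, 0, 0],
    [0.3, 0, 0, 2, 0, 0, 0],
    [0.3, 0, 0, 2, 0, 0, 0],
    [0.3, 0, 0, 2, 0, 0, 0]
  ]
}}

```text
time: 8.75
ee_pos: [469.4, -37.7, -2.0]
orientation: [-0.0, 0.17, 0.986, 0.0]
force: [1.2, 0.3, -0.6]
gripper_width: 30.3
grip_force: 0.0
```

```bash
cat >> h.py <<'E'
def foot(im,w,z,r0=170,zc=None):
    # near rim and shaft of the held/standing spacer: low-saturation light region around principal column
    hsv=cv2.cvtColor(im,cv2.COLOR_BGR2HSV)
    return hsv
def toph(im,cols=(262,308),rows=(285,335)):
    g=cv2.cvtColor(im,cv2.COLOR_BGR2GRAY)[rows[0]:rows[1],cols[0]:cols[1]]
    n,l,s,c=cv2.connectedComponentsWithStats((g<35).astype(np.uint8))
    return [(c[i]+[cols[0],rows[0]],s[i,4]) for i in range(1,n) if 60<s[i,4]<700]
E
python3 - <<'E'
from h import *
w=r.calibration("wrist");o=r.get_obs();im=r.camera("wrist")[:,:,::-1].copy();cv2.imwrite("pics/w7.png",im)
print(o["ee_pos"],o["gripper_width"])
h=cv2.cvtColor(im,cv2.COLOR_BGR2HSV)[...,1]<40
rows=[(y,np.where(h[y,240:330])[0]+240) for y in range(200,262,4)]
for y,x in rows:
    if len(x):print(y,x.min(),x.max(),ray(w,((x.min()+x.max())/2,y),0,True).round(1))
print(toph(im),[ray(w,p,70,True).round(1) for p,_ in toph(im)])
E
```

```text
[469.39781869 -37.66236465  -1.99558202] 30.278598672986877
212 285 286 [452.1 -29.5   0. ]
216 273 294 [454.1 -31.4   0. ]
220 270 297 [456.4 -32.3   0. ]
224 268 299 [458.8 -33.1   0. ]
228 267 300 [461.2 -34.    0. ]
232 267 301 [463.7 -34.6   0. ]
236 267 302 [466.3 -35.2   0. ]
240 267 303 [468.9 -35.8   0. ]
244 267 304 [471.5 -36.4   0. ]
248 267 306 [474.2 -36.7   0. ]
252 267 307 [476.9 -37.3   0. ]
256 267 308 [479.6 -37.9   0. ]
260 240 328 [481.5 -40.9   0. ]
[(array([290.40837696, 289.91099476]), np.int32(191))] [array([459.5, -30.5,  70. ])]
```

Request:
{"api": "play_rows", "payload": {
  "moves": [
    [0.3, -4, 1.5, 0, 0, 0, 0],
    [0.3, -8.5, 3, 0, 0, 0, 0],
    [0.3, -8.5, 3, -5, 0, 0, 0],
    [0.3, -8.5, 3, -5, 0, 0, 0],
    [1, -8.5, 3, -5, 0, 0, 0],
    [1, -8.5, 3, -5, 0, 0, 0],
    [1, -8.5, 3, -5, 0, 0, 0],
    [1, -8.5, 3, -5, 0, 0, 0]
  ],
  "squeeze": 90
}}

```text
time: 9.47
ee_pos: [461.2, -34.8, -6.8]
orientation: [0.0, 0.17, 0.986, -0.0]
force: [-0.1, 0.0, -0.9]
gripper_width: 17.9
grip_force: 87.7
```

```bash
cat >> h.py <<'E'
D=np.array([0.943,-0.333,0]);P=np.array([0.333,0.943,0])
def shaft(im,rows,cond,lo=240,hi=330):
    o=[]
    for y in rows:
        x=np.where(cond[y,lo:hi])[0]+lo
        if len(x):o.append((y,x.min(),x.max()))
    return o
E
python3 - <<'E'
from h import *
w=r.calibration("wrist");o=r.get_obs();im=r.camera("wrist")[:,:,::-1].copy();cv2.imwrite("pics/w8.png",im)
e=np.array(o["ee_pos"]);print(e,o["gripper_width"],o["grip_force"],o["force"])
h=cv2.cvtColor(im,cv2.COLOR_BGR2HSV)[...,1]<40
s=shaft(im,range(205,255,2),h)
y,a,b=s[0];f=ray(w,((a+b)/2,y),0,True)+10*D;print(s[:4],"foot",f.round(1),"rel along/perp",(f-e)@D,(f-e)@P)
for p,n in toph(im,rows=(270,345)):t=ray(w,p,70,True);print("top",p,n,t.round(1),(t-e)@D,(t-e)@P)
E
```

```text
[461.23465162 -34.78886409  -6.81041667] 17.851882680218083 87.73528933525085 [-0.06239423  0.03346256 -0.86158534]
[(231, np.int64(277), np.int64(289)), (233, np.int64(274), np.int64(294)), (235, np.int64(271), np.int64(296)), (237, np.int64(270), np.int64(297))] foot [462.2 -34.7   0. ] rel along/perp 0.9045344510949773 0.4500376773830207
top [305.72413793 284.18965517] 116 [447.7 -20.5  70. ] -17.512395664458825 8.991851944175227
top [283.58723404 319.4       ] 235 [460.8 -33.9  70. ] -0.7253305117513145 0.7385118818990066
```

Request:
{"api": "play_rows", "payload": {
  "moves": [
    [1, 0, 0, 30, 0, 0, 0],
    [1, 3, -20, 50, 0, 0, 0],
    [1, 9, -58, 50, 0, 0, 0],
    [1, 15, -95, 50, 0, 0, 0],
    [1, 20, -128, 48, 0, 0, 0],
    [1, 21.3, -140, 40, 0, 0, 0],
    [1, 21.3, -140, 30, 0, 0, 0],
    [1, 21.3, -140, 25, 0, 0, 0],
    [1, 21.3, -140, 25, 0, 0, 0],
    [1, 21.3, -140, 25, 0, 0, 0]
  ]
}}

```text
time: 10.35
ee_pos: [480.7, -172.3, 17.4]
orientation: [-0.002, 0.169, 0.986, 0.001]
force: [0.1, 0.3, 0.2]
gripper_width: 18.2
grip_force: 87.9
```

```bash
cat >> h.py <<'E'
def screws(im,w,lo=(150,180),sz=(260,100)):
    g=cv2.cvtColor(im,cv2.COLOR_BGR2GRAY)
    m=(cv2.cvtColor(im,cv2.COLOR_BGR2HSV)[...,1]<45)&(g>85)
    n,l,s,c=cv2.connectedComponentsWithStats(m.astype(np.uint8))
    return [(c[i].round(1),s[i,2:5].tolist(),ray(w,s[i,:2]+s[i,2:4]/2-.5,18,True).round(1)) for i in range(1,n) if 60<s[i,4]<600 and 10<s[i,2]<32 and 8<s[i,3]<32]
E
python3 - <<'E'
from h import *
w=r.calibration("wrist");o=r.get_obs();im=r.camera("wrist")[:,:,::-1].copy();cv2.imwrite("pics/w9.png",im)
e=np.array(o["ee_pos"]);print(e,o["gripper_width"],o["grip_force"],o["force"])
for s in screws(im,w):print(s)
g=cv2.cvtColor(im,cv2.COLOR_BGR2GRAY);print(proj(w,e+[0,0,6.8],True));print(g[196:270:3,240:330:3])
E
```

```text
[ 480.73752308 -172.34581808   17.35728929] 18.162843265467888 87.9401171207428 [0.06799731 0.28427753 0.20461064]
(array([231.3, 212.1]), [20, 19, 227], array([ 453.3, -194.4,   18. ]))
(array([326.4, 212.6]), [20, 19, 220], array([ 472.6, -141.9,   18. ]))
(array([503.1, 411.1]), [28, 22, 387], array([784.8,  -3. ,  18. ]))
[282.2986634  245.16569191]
[[ 56  57  54  47  47  45  47  46  46  46  46  46  48  46  46  44  46  47
   45  47  44  46  47  44  45  45  45  46  43  43]
 [ 56  58  54  48  46  45  47  46  46  46  47  46  47  45  47  45  46  47
   46  48  44  46  45  45  46  45  45  46  45  44]
 [ 56  56  55  54  48  45  46  47  46  46  45  46  48  45  47  44  46  45
   46  47  44  45  46  44  45  45  45  46  45  44]
 [ 56  56  54  46  46  45  47  46  45  45  47  45  47  45  48  45  45  46
   45  48  45  46  45  45  46  47  45  99 121 121]
 [ 68  56  47  45  46  44  46  47  47  46  47  45  47  46  48  45  46  46
   45  49  45  45  45  45  46  46  95 121 118  78]
 [145  51  52  45  47  45  46  48  46  44  46  46  47  45  45  43  47  45
   46  48  44  46  46  43  46  48 118 123  13
[... 1681 characters left out ...]
 90  91  92  89  88  87
   85  80  71  24  25  25  25  48  46  45  46  43]
 [ 54  54  54  54  32  32  33  28  25  69  83  87  90  91  90  89  88  87
   86  79  72  25  25  25  25  25  24  30  43  43]
 [ 54  53  55  45  77  77  76  55  11  71  82  87  92  91  92  89  89  86
   84  79  72  11  44  76  77  76  25  23  45  43]
 [ 54  53  53  53  76  75  76  50   8  71  82  86  91  90  92  88  89  86
   84  79  72  10  21  76  75  75  24  23  38  43]
 [ 54  54  55  56  75  75  76  32   9  74  84  86  91  92  90  88  88  85
   84  81  72   9  18  75  76  76  38  24  28  44]
 [ 26  16  16  39  75  76  75  17  11  78  84  87  90  91  91  88  88  87
   84  80  72   7  14  75  76  76  60  15  14  21]]
```

```bash
python3 - <<'E'
from h import *
w=r.calibration("wrist");e=np.array(r.get_obs()["ee_pos"]);print(e)
h=ray(w,(280.5,225.5),18,True)+13.3*D;f=ray(w,(285,230.5),24.2,True)+10*D
hs=np.array([462.95,-168.15,18])+21*D
for n,q in(("rim",h),("screws",hs)):print(n,q.round(1),"d",(q-f)[:2].round(1),(q-f)@D,(q-f)@P)
E
```

```text
[ 481.33287679 -172.69531178   17.78700154]
rim [ 484.3 -174.8   18. ] d [ 1.7 -3.4] 2.6955058102858906 -2.6448009744619183
screws [ 482.8 -175.1   18. ] d [ 0.2 -3.7] 1.3773850032920332 -3.4360338617387334
```

Request:
{"api": "play_rows", "payload": {
  "moves": [
    [1, 0, -1.5, 0, 0, 0, 0],
    [1, 0, -1.5, 0, 0, 0, 0],
    [1, 0, -1.5, 0, 0, 0, 0],
    [1, 0, -1.5, 0, 0, 0, 0]
  ]
}}

```text
time: 10.73
ee_pos: [482.5, -176.0, 18.5]
orientation: [0.0, 0.169, 0.986, -0.0]
force: [0.6, -1.1, -0.2]
gripper_width: 18.2
grip_force: 87.9
```

```bash
cat >> h.py <<'E'
def check(im,w,zf,e):
    S=sorted([s for s in screws(im,w) if 180<s[0][1]<260 and 180<s[0][0]<380],key=lambda s:s[0][0])
    if len(S)<2: print("screws",S)
    hs=(S[0][2]+S[1][2])/2+21*D
    g=cv2.cvtColor(im,cv2.COLOR_BGR2GRAY)
    m=((g>70)&(cv2.cvtColor(im,cv2.COLOR_BGR2HSV)[...,1]<60)).astype(np.uint8)
    for y in range(205,300):
        x=np.where(m[y,262:306])[0]+262
        if len(x)>=6:break
    ap=(x.min()+x.max())/2
    xs=np.where(m[y+8,255:312])[0]+255;ap2=(xs.min()+xs.max())/2
    f=ray(w,(ap2,y),zf,True)+10*D
    print("foot px",ap,ap2,y,"foot",f.round(1),"hole",hs.round(1),"need along %.1f perp %.1f"%((hs-f)@D,(hs-f)@P),"screwgap",np.linalg.norm(S[0][2]-S[1][2]).round(1))
E
python3 - <<'E'
from h import *
w=r.calibration("wrist");o=r.get_obs();im=r.camera("wrist")[:,:,::-1].copy();e=np.array(o["ee_pos"]);print(e)
check(im,w,e[2]+6.8,e)
cv2.imwrite("pics/w10c.png",cv2.convertScaleAbs(cv2.resize(im[170:330,180:390],None,fx=3.7,fy=3.7,interpolation=2),alpha=1.8))
w9=cv2.imread("pics/w9.png");
g=cv2.cvtColor(im,cv2.COLOR_BGR2GRAY);print(g[218:262:2,246:318:2])
E
```

```text
[ 482.53680026 -175.99630783   18.49963014]
foot px 283.5 284.0 230 foot [ 483.1 -175.1   25.3] hole [ 482.7 -175.3   18. ] need along -0.4 perp -0.3 screwgap 55.9
[[45 45 46 46 46 45 48 46 46 46 47 46 45 45 47 46 46 46 45 47 48 45 45 46
  48 46 47 47 48 45 45 46 45 47 45 46]
 [46 47 46 45 45 46 47 47 47 46 48 48 46 45 46 46 43 39 37 34 41 43 44 45
  46 45 45 47 46 46 46 45 46 46 44 46]
 [46 46 46 45 46 45 47 45 45 45 47 47 46 43 34 24 24 22 18 17 20 24 29 32
  43 46 46 46 47 45 46 46 45 47 45 46]
 [45 45 46 45 46 47 46 44 46 46 46 47 34 29 19 15 13 14 14 12 14 14 14 17
  29 33 46 46 47 45 47 47 45 45 45 46]
 [44 45 46 45 44 45 46 45 45 46 47 34 23 14 14 14 13 13 14 12 13 14 13 13
  13 22 32 43 47 44 45 46 45 46 45 45]
 [46 46 45 44 46 45 47 46 46 46 34 25 13 12 14 13  8  8  6  7 15  7  7 12
  14 14 21 31 46 45 46 46 46 45 45 46]
 [45 46 48 44 46 45 47 46 46 36 31 18 13 13 14 10 37 85 90 83 82 64 11  7
   8 15 12 35 34 45 46 46 46 46 45 46]
 [45 44 48 45 46 45 47 47 42 32 26 17 12 13 19 79 91 92 92 91 89 92 87 63
  10 12 13 45 34 39 45 45 46 46 45 47]
 [45 46 48 44 45 45 47 46 35 32 
[... 850 characters left out ...]
23 44 26 25 46 47 46]
 [46 46 48 50 54 54 56 47 40 23 47 75 81 85 88 91 91 92 92 90 89 89 88 87
  86 81 76 70 24 23 25 23 26 26 47 46]
 [55 54 54 54 54 50 54 41 31 31 59 75 81 84 88 91 92 93 91 91 88 88 89 87
  85 82 76 70 25 25 24 24 26 24 48 45]
 [55 54 54 50 40 31 53 41 32 32 60 77 82 85 88 90 91 91 92 90 87 89 89 87
  85 82 76 71 28 24 23 25 25 25 42 41]
 [55 52 53 35 32 31 32 32 32 32 56 77 82 85 89 92 91 92 91 89 88 90 88 86
  86 81 77 72 36 25 22 26 26 25 25 25]
 [56 53 46 65 68 68 68 68 27 10 52 78 83 86 90 92 91 91 91 90 88 90 89 86
  85 82 78 71 35  8 37 68 68 68 68 56]
 [55 54 42 76 76 76 76 75 17 11 51 80 83 86 91 92 92 93 91 89 87 89 88 86
  84 82 76 72 27 12 38 76 76 76 75 70]]
```

Request:
{"api": "play_rows", "payload": {
  "moves": [
    [1, 0, 0, -3, 0, 0, 0],
    [1, 0, 0, -6, 0, 0, 0],
    [1, 0, 0, -9, 0, 0, 0],
    [1, 0, 0, -11, 0, 0, 0],
    [1, 0, 0, -11, 0, 0, 0]
  ]
}}

```text
time: 11.2
ee_pos: [481.9, -176.0, 6.6]
orientation: [-0.001, 0.17, 0.986, 0.0]
force: [-0.2, 0.0, -1.7]
gripper_width: 18.3
grip_force: 87.9
```

Foot is at about z 13 with no contact force, so it is inside the hole. Continuing down.

Request:
{"api": "play_rows", "payload": {
  "moves": [
    [1, 0, 0, -2, 0, 0, 0],
    [1, 0, 0, -4, 0, 0, 0],
    [1, 0, 0, -6, 0, 0, 0],
    [1, 0, 0, -8, 0, 0, 0],
    [1, 0, 0, -8, 0, 0, 0]
  ]
}}

```text
time: 11.62
ee_pos: [482.4, -176.2, -0.9]
orientation: [0.0, 0.17, 0.986, -0.0]
force: [0.2, -0.0, -1.3]
gripper_width: 18.3
grip_force: 88.1
```

Request:
{"api": "play_rows", "payload": {
  "moves": [
    [1, 0, 0, -1.5, 0, 0, 0],
    [1, 0, 0, -1.5, 0, 0, 0],
    [0.3, 0, 0, -0.5, 0, 0, 0],
    [0.3, 0, 0, 0, 0, 0, 0],
    [0.3, 0, 0, 0, 0, 0, 0],
    [0.3, 0, 0, 0, 0, 0, 0],
    [0.3, 0, 0, 20, 0, 0, 0],
    [0.3, 0, 0, 60, 0, 0, 0],
    [-1, 0, 0, 90, 0, 0, 0],
    [-1, 0, 0, 90, 0, 0, 0]
  ]
}}

```text
time: 12.45
ee_pos: [485.8, -178.2, 93.9]
orientation: [0.005, 0.169, 0.986, -0.002]
force: [0.4, -1.3, -0.4]
gripper_width: 52.7
grip_force: 0.0
```

```bash
python3 - <<'E'
from h import *
w=r.calibration("wrist");o=r.get_obs();im=r.camera("wrist")[:,:,::-1].copy();e=np.array(o["ee_pos"]);print(e)
cv2.imwrite("pics/w11.png",im);t=r.camera("top")[:,:,::-1];cv2.imwrite("pics/t11.png",t)
print(proj(w,(482.5,-175.5,76),True))
for p,n in toph(im,cols=(245,325),rows=(190,290)):print(p,n,ray(w,p,76,True).round(1))
E
```

```text
[ 485.7865827  -178.21787787   93.91420874]
[284.71234281 223.00118505]
[317.58078603 216.74672489] 229 [ 485.5 -153.9   76. ]
[285.17777778 222.67777778] 90 [ 482.4 -175.1   76. ]
[299.         246.42307692] 156 [ 501.8 -172.1   76. ]
```

Request:
{"api": "play_rows", "payload": {
  "moves": [
    [-1, 20, 27, 0, 0, 0, 0],
    [-1, 43, 58, 0, 0, 0, 0],
    [-1, 67, 89, 0, 0, 0, 0],
    [-1, 91, 121, 0, 0, 0, 0],
    [-1, 115, 153, 0, 0, 0, 0],
    [-1, 138, 185, 0, 0, 0, 0],
    [-1, 156, 205, -5, 0, 0, 0],
    [-1, 156, 205, -5, 0, 0, 0],
    [-1, 156, 205, -5, 0, 0, 0],
    [-1, 156, 205, -5, 0, 0, 0]
  ]
}}

```text
time: 13.38
ee_pos: [636.4, 28.7, 82.2]
orientation: [-0.002, 0.169, 0.986, -0.0]
force: [-1.2, -0.3, -0.1]
gripper_width: 85.6
grip_force: 0.0
```

```bash
python3 - <<'E'
from h import *
w=r.calibration("wrist");o=r.get_obs();im=r.camera("wrist")[:,:,::-1].copy();e=np.array(o["ee_pos"]);print(e,o["orientation"])
cv2.imwrite("pics/w12.png",im)
print(proj(w,(641,27.5,70),True))
for p,n in toph(im,cols=(235,335),rows=(190,280)):t=ray(w,p,70,True);print(p,n,t.round(1),(t-e)@D,(t-e)@P)
E
```

```text
[636.39306519  28.70449497  82.17918647] [-2.22279606e-03  1.69383622e-01  9.85547635e-01 -3.26053025e-04]
[283.00609371 239.22217932]
[287.12745098 241.39215686] 102 [643.4  29.5  70. ] 6.298065876320774 3.067186631738117
```

Request:
{"api": "play_rows", "payload": {
  "moves": [
    [-1, 5, -1, -30, 0, 0, 0],
    [-1, 5, -1, -60, 0, 0, 0],
    [-1, 5, -1, -75, 0, 0, 0],
    [-1, 5, -1, -80, 0, 0, 0],
    [-1, 5, -1, -80, 0, 0, 0]
  ]
}}

```text
time: 13.85
ee_pos: [641.2, 26.6, 2.5]
orientation: [-0.002, 0.171, 0.985, -0.0]
force: [-0.3, -0.7, 0.7]
gripper_width: 85.5
grip_force: 0.0
```

```bash
python3 - <<'E'
from h import *
w=r.calibration("wrist");o=r.get_obs();im=r.camera("wrist")[:,:,::-1].copy();e=np.array(o["ee_pos"]);print(e,o["force"])
for p,n in toph(im,cols=(250,320),rows=(220,345)):t=ray(w,p,70,True);print(p,n,t.round(1),(t-e)@D,(t-e)@P)
E
```

```text
[641.23900021  26.64287301   2.52813805] [-0.32475756 -0.65954242  0.70708481]
[289.64351852 308.22685185] 216 [643.3  29.5  70. ] 0.9542742163351184 3.369159155303756
```

Request:
{"api": "play_rows", "payload": {
  "moves": [
    [-1, 2, 2, -5, 0, 0, 0],
    [-1, 2, 2, -9, 0, 0, 0],
    [-1, 2, 2, -9, 0, 0, 0],
    [0.2, 2, 2, -9, 0, 0, 0],
    [0.5, 2, 2, -9, 0, 0, 0],
    [1, 2, 2, -9, 0, 0, 0],
    [1, 2, 2, -9, 0, 0, 0],
    [1, 2, 2, -9, 0, 0, 0],
    [1, 2, 2, -9, 0, 0, 0],
    [1, 2, 2, -9, 0, 0, 0]
  ]
}}

```text
time: 14.73
ee_pos: [645.5, 29.8, -4.6]
orientation: [0.0, 0.17, 0.986, 0.0]
force: [-1.3, 0.1, 1.4]
gripper_width: 17.9
grip_force: 87.7
```

Request:
{"api": "play_rows", "payload": {
  "moves": [
    [1, 0, 0, 0, 0, 0, 0],
    [1, 0, 0, 0, 0, 0, 0],
    [1, 0, 0, 0, 0, 0, 0]
  ]
}}

```text
time: 14.98
ee_pos: [645.5, 29.8, -4.6]
orientation: [0.0, 0.17, 0.986, 0.0]
force: [0.2, -0.1, 1.3]
gripper_width: 17.7
grip_force: 87.7
```

```bash
python3 - <<'E'
from h import *
w=r.calibration("wrist");o=r.get_obs();im=r.camera("wrist")[:,:,::-1].copy();e=np.array(o["ee_pos"]);print(e,o["force"])
h=cv2.cvtColor(im,cv2.COLOR_BGR2HSV)[...,1]<40
s=shaft(im,range(205,255,1),h,265,305);y,a,b=s[0];f=ray(w,((a+b)/2,y),0,True)+10*D;print(s[:3],f.round(1),(f-e)@D,(f-e)@P)
for p,n in toph(im,cols=(260,310),rows=(290,345)):t=ray(w,p,70,True);print(p,n,t.round(1),(t-e)@D,(t-e)@P)
E
```

```text
[645.50174287  29.78548675  -4.56903678] [ 0.24282618 -0.08843176  1.26231584]
[(227, np.int64(278), np.int64(289)), (228, np.int64(276), np.int64(291)), (229, np.int64(275), np.int64(293))] [645.1  30.7   0. ] -0.6435340804146847 0.7567765960573959
[307.43258427 315.16292135] 178 [648.   39.9  70. ] -1.003109936416533 10.339790096515243
[283.74576271 313.50423729] 236 [643.9  31.2  70. ] -1.984461202084393 0.8113378444078216
[261.04477612 326.71641791] 67 [647.5  20.   70. ] 5.123839687103183 -8.562033634763779
```

Request:
{"api": "play_rows", "payload": {
  "moves": [
    [1, 0, 0, 40, 0, 0, 0],
    [1, 0, 0, 80, 0, 0, 0],
    [1, -10, -35, 92, 0, 0, 0],
    [1, -21, -74, 92, 0, 0, 0],
    [1, -32, -113, 92, 0, 0, 0],
    [1, -42, -151, 92, 0, 0, 0],
    [1, -53, -190, 92, 0, 0, 0],
    [1, -63, -225, 92, 0, 0, 0],
    [1, -67, -239, 90, 0, 0, 0],
    [1, -67, -239, 85, 0, 0, 0]
  ]
}}

```text
time: 15.87
ee_pos: [577.9, -213.4, 80.4]
orientation: [0.001, 0.172, 0.985, -0.001]
force: [0.8, 1.3, -0.9]
gripper_width: 18.0
grip_force: 87.9
```

Request:
{"api": "play_rows", "payload": {
  "moves": [
    [1, 0, 0, -20, 0, 0, 0],
    [1, 0, 0, -45, 0, 0, 0],
    [1, 0, 0, -60, 0, 0, 0],
    [1, 0, 0, -60, 0, 0, 0],
    [1, 0, 0, -60, 0, 0, 0],
    [1, 0, 0, -60, 0, 0, 0]
  ]
}}

```text
time: 16.37
ee_pos: [579.1, -208.4, 20.7]
orientation: [0.0, 0.169, 0.986, -0.0]
force: [0.6, -0.7, -0.3]
gripper_width: 17.9
grip_force: 87.9
```

```bash
python3 - <<'E'
from h import *
w=r.calibration("wrist");o=r.get_obs();im=r.camera("wrist")[:,:,::-1].copy();e=np.array(o["ee_pos"]);print(e,o["force"],o["gripper_width"])
cv2.imwrite("pics/w13.png",im)
print(proj(w,(576.7,-209.6,18),True),proj(w,e+[0,0,4.6],True),proj(w,(529.5,-193,76),True))
cv2.imwrite("pics/w13c.png",cv2.convertScaleAbs(cv2.resize(im[150:340,180:390],None,fx=3.1,fy=3.1,interpolation=2),alpha=1.8))
E
```

```text
[ 579.05756824 -208.43632353   20.65159129] [ 0.60996173 -0.70223589 -0.29646731] 17.855931073251796
[279.25777563 235.79061821] [282.30454009 243.5826411 ] [276.61441246 179.52159249]
```

View pics/w13c.png

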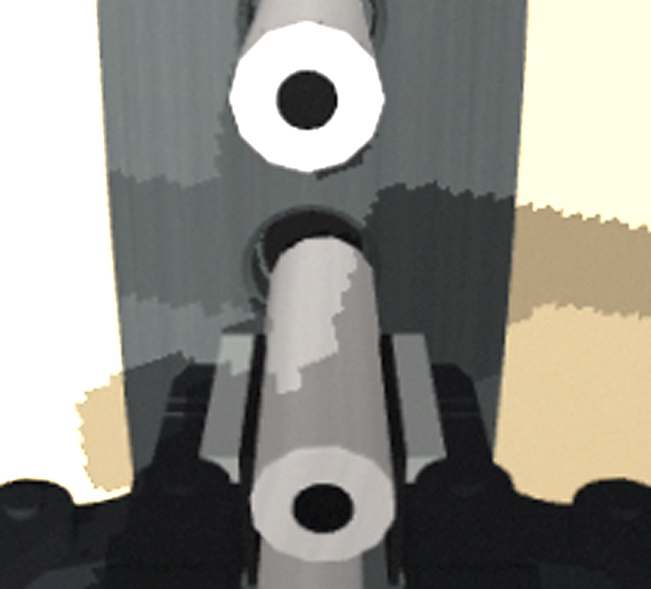

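Spacer A is upright over hole2: its foot apex is at crop (322,237), and the hole is centred at column ~309 with its top rim at row 205. The foot needs to go about 3 mm to the image left.

```bash
python3 - <<'E'
from h import *
w=r.calibration("wrist");e=np.array(r.get_obs()["ee_pos"]);print(e)
c=lambda a,b,z:ray(w,(180+a/3.1,150+b/3.1),z,True)
h=c(309,205,18)+13.3*D;l,rr=c(243,258,18),c(375,258,18);f=c(322,236,25.3)+10*D
print(h.round(1),((l+rr)/2).round(1),np.linalg.norm(l-rr),f.round(1),"need",(h-f)@D,(h-f)@P)
s=c(307,99,76);print("seated1",s.round(1),"hole from it",(s+50*D).round(1))
E
```

```text
[ 579.37986131 -208.84317196   21.17190699]
[ 577.7 -209.9   18. ] [ 575.7 -209.3   18. ] 26.086607226876435 [ 578.7 -207.6   25.3] need -0.16935647629148365 -2.50222375018736
seated1 [ 531.1 -192.9   76. ] hole from it [ 578.3 -209.5   76. ]
```

Request:
{"api": "play_rows", "payload": {
  "moves": [
    [1, -1.5, -1.5, 0, 0, 0, 0],
    [1, -1.5, -1.5, 0, 0, 0, 0],
    [1, -1.5, -1.5, 0, 0, 0, 0],
    [1, -1.5, -1.5, 0, 0, 0, 0]
  ]
}}

```text
time: 16.75
ee_pos: [577.1, -210.9, 20.8]
orientation: [0.001, 0.17, 0.986, -0.0]
force: [0.3, -0.2, -0.6]
gripper_width: 18.0
grip_force: 87.9
```

```bash
python3 - <<'E'
from h import *
w=r.calibration("wrist");o=r.get_obs();im=r.camera("wrist")[:,:,::-1].copy();e=np.array(o["ee_pos"]);print(e)
g=cv2.cvtColor(im,cv2.COLOR_BGR2GRAY);print(g[208:240:2,246:318:2])
E
```

```text
[ 577.11277841 -210.93349768   20.84123448]
[[ 70  66  57  58  58  59  56  55  55  58  55  58  56  58  58  58  57  58
   60  62  69  35  51  52  56  57  58  57  56  56  54  55  36  57  58  58]
 [ 67  69  59  58  58  59  56  57  56  56  56  58  56  55  59  57  58  58
   59  58  58  58  58  57  57  56  58  57  56  56  33  31  31  54  37  32]
 [ 58  56  57  58  57  59  58  56  54  56  56  57  55  57  57  57  58  58
   59  58  57  58  56  56  57  58  58  58  56  55  33  31  32  30  32  32]
 [ 58  56  58  58  57  58  57  56  56  57  55  58  55  57  59  58  58  57
   59  57  58  56  56  57  57  57  58  57  55  35  30  31  31  30  32  32]
 [ 58  57  57  59  57  58  56  56  54  56  56  58  56  57  58  58  58  57
   58  57  59  58  56  56  56  57  58  58  57  33  28  31  31  31  31  32]
 [ 57  57  58  59  57  58  56  54  55  56  57  58  56  58  57  58  51  41
   39  40  40  40  43  51  57  58  57  58  35  30  28  32  31  31  31  32]
 [ 59  57  58  58  57  58  55  55  56  56  55  58  56  59  44  38  30  23
   21  19  18  20  22  30  37  43  57  57  34  30  29  30  31  30  32  31]
 [ 58  58  58
[... 628 characters left out ...]
  56  18  46  97 107 110 111
  110 109 108 110 106 104  96  19   9  10  30  27  28  31  31  31  32  32]
 [ 58  57  57  58  57  58  58  55  55  43  37  53  63  98 103 108 109 111
  110 108 109 110 107 105 102  74  11  10  30  27  26  32  31  31  32  30]
 [ 59  57  58  57  58  59  58  55  55  42  30  53  93  99 104 109 109 110
  111 109 108 110 107 105 102  80  44  10  32  23  25  31  31  31  31  31]
 [ 59  57  58  59  58  59  58  55  54  41  27  66  95 100 104 110 110 111
  111 109 108 109 106 106 102  78  76  32  27  23  24  30  30  31  31  31]
 [ 59  58  57  58  57  59  58  55  51  44  28  81  97 101 104 110 110 111
  109 109 108 109 107 104  80  77  76  44  22  23  26  31  31  30  32  30]]
```

Request:
{"api": "play_rows", "payload": {
  "moves": [
    [1, 0.6, 0.4, -3, 0, 0, 0],
    [1, 0.6, 0.4, -6, 0, 0, 0],
    [1, 0.6, 0.4, -9, 0, 0, 0],
    [1, 0.6, 0.4, -12, 0, 0, 0],
    [1, 0.6, 0.4, -12, 0, 0, 0]
  ]
}}

```text
time: 17.22
ee_pos: [577.1, -210.2, 7.3]
orientation: [-0.0, 0.17, 0.986, 0.0]
force: [0.7, 0.5, -0.9]
gripper_width: 18.6
grip_force: 87.9
```

Request:
{"api": "play_rows", "payload": {
  "moves": [
    [1, 0, 0, -2, 0, 0, 0],
    [1, 0, 0, -4, 0, 0, 0],
    [1, 0, 0, -6, 0, 0, 0],
    [1, 0, 0, -6.5, 0, 0, 0],
    [1, 0, 0, -6.5, 0, 0, 0]
  ]
}}

```text
time: 17.63
ee_pos: [577.3, -210.2, 1.6]
orientation: [-0.0, 0.17, 0.986, 0.0]
force: [0.5, -1.4, -0.5]
gripper_width: 18.2
grip_force: 87.9
```

Request:
{"api": "play_rows", "payload": {
  "moves": [
    [1, 0, 0, -1, 0, 0, 0],
    [1, 0, 0, -1, 0, 0, 0],
    [0.3, 0, 0, 0, 0, 0, 0],
    [0.3, 0, 0, 0, 0, 0, 0],
    [0.3, 0, 0, 0, 0, 0, 0],
    [0.3, 0, 0, 0, 0, 0, 0],
    [0.3, 0, 0, 20, 0, 0, 0],
    [0.3, 0, 0, 60, 0, 0, 0],
    [-1, 0, 0, 95, 0, 0, 0],
    [-1, 0, 0, 100, 0, 0, 0]
  ]
}}

```text
time: 18.47
ee_pos: [581.4, -212.5, 107.7]
orientation: [0.005, 0.169, 0.986, -0.002]
force: [0.9, -0.5, 1.7]
gripper_width: 53.0
grip_force: 0.0
```

```bash
python3 - <<'E'
from h import *
w=r.calibration("wrist");o=r.get_obs();im=r.camera("wrist")[:,:,::-1].copy();e=np.array(o["ee_pos"]);print(e)
t=r.camera("top")[:,:,::-1].copy();cv2.imwrite("pics/t14.png",t);cv2.imwrite("pics/w14.png",im)
print([proj(w,(577,-210,z),True).round(1) for z in (76,82)],proj(w,(482.5,-175.5,76),True))
for p,n in toph(im,cols=(245,325),rows=(120,290)):print(p,n,ray(w,p,76,True).round(1))
E
```

```text
[ 581.37730934 -212.45608175  107.74112658]
[array([283.8, 214.1]), array([283.8, 217.3])] [285.17889041  63.99780123]
[285.41860465 142.58139535] 86 [ 530.7 -192.4   76. ]
[289.15706806 160.67539267] 191 [ 542.8 -194.1   76. ]
[284.73684211 212.68421053] 76 [ 576.2 -209.    76. ]
[298.12056738 237.17730496] 141 [ 597.  -206.3   76. ]
[284.75806452 276.56451613] 62 [ 624.9 -226.2   76. ]
```

Both holes are filled, with all tops at 76 mm height in line. Next is the bracket.

Request:
{"api": "play_rows", "payload": {
  "moves": [
    [-1, 0, 39, 0, 0, 0, 0],
    [-1, 0, 78, 0, 0, 0, 0],
    [-1, 0, 117, 0, 0, 0, 0],
    [-1, 0, 156, 0, 0, 0, 0],
    [-1, 0, 195, 0, 0, 0, 0],
    [-1, 0, 234, 0, 0, 0, 0],
    [-1, 0, 273, 0, 0, 0, -0.02],
    [-1, 0, 312, 0, 0, 0, -0.04],
    [-1, 0, 351, 0, 0, 0, -0.052],
    [-1, 0, 390, 0, 0, 0, -0.052]
  ]
}}

```text
time: 19.4
ee_pos: [575.4, 181.4, 99.5]
orientation: [-0.002, 0.195, 0.981, -0.001]
force: [0.1, 0.5, -0.3]
gripper_width: 85.4
grip_force: 0.0
```

Request:
{"api": "play_rows", "payload": {
  "moves": [
    [-1, 0, 39, 0, 0, 0, 0],
    [-1, 0, 75, -10, 0, 0, 0],
    [-1, 0, 98, -25, 0, 0, 0],
    [-1, 0, 100, -35, 0, 0, 0],
    [-1, 0, 100, -35, 0, 0, 0],
    [-1, 0, 100, -35, 0, 0, 0]
  ]
}}

```text
time: 19.9
ee_pos: [575.6, 278.6, 64.5]
orientation: [-0.002, 0.195, 0.981, -0.001]
force: [1.2, -0.7, -0.1]
gripper_width: 85.4
grip_force: 0.0
```

```bash
cat > br.py <<'E'
from h import *
from scipy.spatial.transform import Rotation as Ro
def arm(im,w,e,zz=36):
    # arm top edges: light low-sat strip crossing the image along the camera's vertical axis
    hsv=cv2.cvtColor(im,cv2.COLOR_BGR2HSV);m=((hsv[...,1]<45)&(hsv[...,2]>70)).astype(np.uint8)*255
    return m
E
python3 - <<'E'
from br import *
w=r.calibration("wrist");o=r.get_obs();im=r.camera("wrist")[:,:,::-1].copy();e=np.array(o["ee_pos"]);print(e,o["orientation"],o["time"])
cv2.imwrite("pics/w15.png",im)
print("boss",proj(w,(640.4,253.9,46),True),"eye",proj(w,(441.9,336,36),True),"bal",proj(w,(578.6,279.5,36),True))
h=cv2.cvtColor(im,cv2.COLOR_BGR2HSV)
for y in range(20,330,20):
    x=np.where((h[y,:,1]<40)&(h[y,:,2]>60))[0];x=x[(x>200)&(x<370)]
    print(y,(x.min(),x.max(),len(x)) if len(x) else None)
print(toph(im,cols=(220,350),rows=(5,120)),toph(im,cols=(220,350),rows=(230,400)))
E
```

```text
[575.58136383 278.61361817  64.45130686] [-0.00214241  0.19497819  0.98080422 -0.00141634] 19.9
boss [285.2052517 313.1398706] eye [285.21591347   4.80478114] bal [285.34252396 226.46271251]
20 (np.int64(274), np.int64(303), 30)
40 (np.int64(277), np.int64(301), 25)
60 (np.int64(277), np.int64(301), 25)
80 (np.int64(277), np.int64(300), 24)
100 (np.int64(277), np.int64(301), 25)
120 (np.int64(277), np.int64(301), 25)
140 (np.int64(277), np.int64(300), 24)
160 (np.int64(277), np.int64(300), 24)
180 (np.int64(277), np.int64(300), 24)
200 (np.int64(277), np.int64(300), 24)
220 (np.int64(278), np.int64(299), 22)
240 (np.int64(278), np.int64(299), 22)
260 (np.int64(278), np.int64(299), 22)
280 (np.int64(260), np.int64(315), 56)
300 (np.int64(258), np.int64(319), 62)
320 (np.int64(258), np.int64(318), 36)
[(array([288.54140127,   9.04458599]), np.int32(157))] [(array([288.23045267, 314.39300412]), np.int32(486))]
```

```bash
python3 - <<'E'
from br import *
w=r.calibration("wrist");e=np.array(r.get_obs()["ee_pos"]);q=r.get_obs()["orientation"]
b=ray(w,(288.2,314.4),46,True);y=ray(w,(288.5,9),36,True)
print(e,b,y,np.linalg.norm((b-y)[:2]),np.degrees(np.arctan2(*(y-b)[1::-1])));bal=b+(y-b)*67/215;print(bal)
M=Ro.from_quat([q[1],q[2],q[3],q[0]]).as_matrix();print(np.degrees(np.arctan2(M[1,1],M[0,1])),M[:,2])
E
```

```text
[576.7265442  278.26218066  65.56194207] [644.38615972 254.76357385  46.        ] [446.38248984 336.71059678  36.        ] 214.29131539468156 157.51699071347636
[582.6826905  280.30055309  42.88372093]
67.44432256760004 [-0.00249757 -0.00121923 -0.99999614]
```

Request:
{"api": "play_rows", "payload": {
  "moves": [
    [-1, 2, 1, -25, 0, 0, 0],
    [-1, 4.5, 1, -50, 0, 0, 0],
    [-1, 4.5, 1, -75, 0, 0, 0],
    [-1, 4.5, 1, -88, 0, 0, 0],
    [-1, 4.5, 1, -92, 0, 0, 0],
    [-1, 4.5, 1, -92, 0, 0, 0]
  ]
}}

```text
time: 20.45
ee_pos: [581.6, 279.4, -25.9]
orientation: [-0.001, 0.196, 0.981, -0.0]
force: [0.1, -0.3, 0.1]
gripper_width: 85.6
grip_force: 0.0
```

```bash
python3 - <<'E'
from br import *
w=r.calibration("wrist");o=r.get_obs();im=r.camera("wrist")[:,:,::-1].copy();e=np.array(o["ee_pos"]);print(e,o["force"],o["gripper_width"])
print("boss px",proj(w,(644.0,255,46),True));T=toph(im,cols=(220,350),rows=(300,420));print(T)
for p,n in T:t=ray(w,p,46,True);print(t.round(1),"bal",(t+67*np.array([-.924,.3825,0])).round(1))
g=cv2.cvtColor(im,cv2.COLOR_BGR2GRAY);print([(y,np.where(cv2.cvtColor(im,cv2.COLOR_BGR2HSV)[y,250:330,1]<40)[0][[0,-1]]+250) for y in (60,120,180,220)])
E
```

```text
[581.64999078 279.42445711 -25.90721372] [ 0.07781282 -0.34518628  0.05607235] 85.62662858924368
boss px [284.66892612 408.15719372]
[]
[(60, array([261, 304])), (120, array([262, 304])), (180, array([263, 304])), (220, array([264, 303]))]
```

Request:
{"api": "play_rows", "payload": {
  "moves": [
    [-1, 0, 0, -4, 0, 0, 0],
    [-0.2, 0, 0, -4, 0, 0, 0],
    [0.2, 0, 0, -4, 0, 0, 0],
    [0.5, 0, 0, -4, 0, 0, 0],
    [1, 0, 0, -4, 0, 0, 0],
    [1, 0, 0, -4, 0, 0, 0],
    [1, 0, 0, -4, 0, 0, 0],
    [1, 0, 0, -4, 0, 0, 0],
    [1, 0, 0, -4, 0, 0, 0],
    [1, 0, 0, -4, 0, 0, 0]
  ],
  "squeeze": 110
}}

```text
time: 21.33
ee_pos: [582.0, 280.8, -28.7]
orientation: [0.0, 0.195, 0.981, 0.0]
force: [-1.7, 0.2, 5.4]
gripper_width: 14.2
grip_force: 109.0
```

Request:
{"api": "play_rows", "payload": {
  "moves": [
    [1, 0, 0, 0, 0, 0, 0],
    [1, 0, 0, 0, 0, 0, 0],
    [1, 0, 0, 0, 0, 0, 0],
    [1, 0, 0, 2, 0, 0, 0],
    [1, 0, 0, 5, 0, 0, 0],
    [1, 0, 0, 9, 0, 0, 0],
    [1, 0, 0, 15, 0, 0, 0],
    [1, 0, 0, 20, 0, 0, 0],
    [1, 0, 0, 20, 0, 0, 0],
    [1, 0, 0, 20, 0, 0, 0]
  ]
}}

```text
time: 22.17
ee_pos: [582.4, 280.9, -8.7]
orientation: [0.001, 0.195, 0.981, 0.0]
force: [0.2, 0.1, -5.3]
gripper_width: 14.7
grip_force: 108.0
```

```bash
python3 - <<'E'
from br import *
w=r.calibration("wrist");o=r.get_obs();im=r.camera("wrist")[:,:,::-1].copy();e=np.array(o["ee_pos"]);print(e,o["force"],o["torque"],o["gripper_width"],o["orientation"])
cv2.imwrite("pics/w16.png",im)
h=cv2.cvtColor(im,cv2.COLOR_BGR2HSV)
print([(y,np.where(h[y,230:340,1]<40)[0][[0,-1]]+230) for y in range(10,230,20) if (h[y,230:340,1]<40).any()])
E
```

```text
[582.37566675 280.85047204  -8.73200398] [ 0.20294097  0.09091845 -5.30885034] [ 0.05449112 -0.05012803  0.00022623] 14.661782647023125 [5.45458295e-04 1.95126303e-01 9.80777930e-01 2.83144758e-04]
[(10, array([261, 305])), (30, array([261, 305])), (50, array([261, 305])), (70, array([261, 305])), (90, array([261, 305])), (110, array([262, 305])), (130, array([262, 305])), (150, array([262, 305])), (170, array([262, 304])), (190, array([263, 304])), (210, array([263, 304]))]
```

Request:
{"api": "play_rows", "payload": {
  "moves": [
    [1, 0, 0, 6, 0, 0, 0],
    [1, 0, 0, 15, 0, 0, 0],
    [1, 0, 0, 28, 0, 0, 0],
    [1, 0, 0, 42, 0, 0, 0],
    [1, 0, 0, 56, 0, 0, 0],
    [1, 0, 0, 70, 0, 0, 0],
    [1, 0, 0, 82, 0, 0, 0],
    [1, 0, 0, 91, 0, 0, 0],
    [1, 0, 0, 96, 0, 0, 0],
    [1, 0, 0, 96, 0, 0, 0]
  ]
}}

```text
time: 23.05
ee_pos: [582.9, 281.0, 88.5]
orientation: [0.001, 0.195, 0.981, 0.001]
force: [-0.1, 0.4, -5.3]
gripper_width: 14.1
grip_force: 108.0
```

Request:
{"api": "play_rows", "payload": {
  "moves": [
    [1, 0, -6, 0, 0, 0, 0],
    [1, 0, -16, 0, 0, 0, 0],
    [1, -1, -30, 0, 0, 0, 0],
    [1, -2, -48, 0, 0, 0, 0.005],
    [1, -3, -66, 0, 0, 0, 0.01],
    [1, -4, -84, 0, 0, 0, 0.015],
    [1, -5, -102, 0, 0, 0, 0.02],
    [1, -7, -120, 0, 0, 0, 0.025],
    [1, -8, -138, 0, 0, 0, 0.03],
    [1, -9, -156, 0, 0, 0, 0.035]
  ]
}}

```text
time: 23.88
ee_pos: [571.8, 122.3, 86.0]
orientation: [-0.001, 0.178, 0.984, -0.0]
force: [-0.0, -1.0, -4.1]
gripper_width: 14.3
grip_force: 108.0
```

Request:
{"api": "play_rows", "payload": {
  "moves": [
    [1, -1, -18, 0, 0, 0, 0.002],
    [1, -2, -36, 0, 0, 0, 0.004],
    [1, -3, -54, 0, 0, 0, 0.006],
    [1, -4, -72, 0, 0, 0, 0.008],
    [1, -5, -90, 0, 0, 0, 0.01],
    [1, -6, -108, 0, 0, 0, 0.012],
    [1, -7, -126, 0, 0, 0, 0.014],
    [1, -8, -144, 0, 0, 0, 0.015],
    [1, -9, -162, 0, 0, 0, 0.015],
    [1, -10, -180, 0, 0, 0, 0.015]
  ]
}}

```text
time: 24.72
ee_pos: [561.5, -57.4, 86.1]
orientation: [-0.001, 0.171, 0.985, -0.0]
force: [-0.1, 0.4, -4.1]
gripper_width: 14.3
grip_force: 107.9
```

Request:
{"api": "play_rows", "payload": {
  "moves": [
    [1, -1, -18, 0, 0, 0, 0],
    [1, -2, -36, 0, 0, 0, 0],
    [1, -4, -54, 0, 0, 0, 0],
    [1, -5, -72, 0, 0, 0, 0],
    [1, -6, -90, 0, 0, 0, 0],
    [1, -7, -106, 0, 0, 0, 0],
    [1, -8, -120, 0, 0, 0, 0],
    [1, -9, -130, 0, 0, 0, 0],
    [1, -9, -136, 0, 0, 0, 0],
    [1, -9, -139, 0, 0, 0, 0]
  ]
}}

```text
time: 25.55
ee_pos: [553.5, -195.3, 86.5]
orientation: [-0.0, 0.171, 0.985, 0.0]
force: [-0.2, 1.4, -4.6]
gripper_width: 14.2
grip_force: 107.9
```

Request:
{"api": "play_rows", "payload": {
  "moves": [
    [1, -0.5, -3, 0, 0, 0, 0],
    [1, -0.5, -5, 0, 0, 0, 0],
    [1, -0.5, -5, 0, 0, 0, 0],
    [1, -0.5, -5, 0, 0, 0, 0],
    [1, -0.5, -5, 0, 0, 0, 0],
    [1, -0.5, -5, 0, 0, 0, 0]
  ]
}}

```text
time: 26.05
ee_pos: [553.5, -198.7, 86.7]
orientation: [-0.0, 0.17, 0.985, 0.0]
force: [0.4, 0.3, -5.4]
gripper_width: 14.6
grip_force: 107.9
```

```bash
python3 - <<'E'
from br import *
w=r.calibration("wrist");o=r.get_obs();im=r.camera("wrist")[:,:,::-1].copy();e=np.array(o["ee_pos"]);q=o["orientation"];print(e,o["force"],o["torque"],o["gripper_width"])
M=Ro.from_quat([q[1],q[2],q[3],q[0]]).as_matrix();print("y yaw",np.degrees(np.arctan2(M[1,1],M[0,1])),M[:,2])
cv2.imwrite("pics/w17.png",im);a=cv2.imread("pics/w16.png")
for n,i in(("grasp",a),("now",im)):
    h=cv2.cvtColor(i,cv2.COLOR_BGR2HSV);g=i.max(2)
    print(n,[(y,(np.where((h[y,240:330,1]<35)&(g[y,240:330]>65))[0][[0,-1]]+240).tolist()) for y in range(5,230,32)])
s=r.camera("scene")[:,:,::-1];c=r.calibration("scene");cv2.imwrite("pics/s17.png",s)
t=r.camera("top")[:,:,::-1];cv2.imwrite("pics/t17.png",t);ct=r.calibration("top")
B=e+np.array([0,0,28.7]);u=-D
for n,L,z in(("boss",-67,46),("eye",148,36)):
    X=B+u*L;X[2]=e[2]+28.7+z;print(n,X.round(),proj(c,X).round(1),proj(ct,X).round(1))
E
```

```text
[ 553.473643   -198.72635284   86.73729176] [ 0.44392161  0.31687646 -5.43163249] [ 0.01293792 -0.03772728 -0.04462275] 14.55808198812049
y yaw 70.40648918584911 [-8.97906459e-05  1.19655744e-04 -9.99999989e-01]
grasp [(5, [261, 305]), (37, [261, 305]), (69, [261, 305]), (101, [262, 305]), (133, [262, 305]), (165, [262, 305]), (197, [263, 304]), (229, [264, 303])]
now [(5, [261, 305]), (37, [261, 305]), (69, [240, 306]), (101, [240, 306]), (133, [243, 305]), (165, [245, 305]), (197, [263, 304]), (229, [263, 303])]
boss [ 617. -221.  161.] [258.3 234.7] [343.9 171.9]
eye [ 414. -149.  151.] [222.9 162.4] [310.3 265.6]
```

Request:
{"api": "play_rows", "payload": {
  "moves": [
    [1, -0.5, -2, 0, 0, 0, 0],
    [1, -0.5, -2, 0, 0, 0, 0],
    [1, -0.5, -2, 0, 0, 0, 0],
    [1, -0.5, -2, 0, 0, 0, 0],
    [1, -0.5, -2, 0, 0, 0, 0],
    [1, -0.5, -2, 0, 0, 0, 0],
    [1, -0.5, -2, 0, 0, 0, 0],
    [1, -0.5, -2, 0, 0, 0, 0]
  ]
}}

```text
time: 26.87
ee_pos: [552.9, -201.3, 86.7]
orientation: [0.0, 0.171, 0.985, -0.0]
force: [-0.6, 0.1, -4.7]
gripper_width: 14.2
grip_force: 107.9
```

```bash
python3 - <<'E'
from br import *
o=r.get_obs();e=np.array(o["ee_pos"]);print(e,o["force"],o["qd"].round(4) if hasattr(o["qd"],"round") else o["qd"])
for n in("scene","top"):
    i=r.camera(n)[:,:,::-1];c=r.calibration(n);g=cv2.cvtColor(i,cv2.COLOR_BGR2GRAY)
    for nm,L,z in(("boss",-67,46),("eye",148,36)):
        X=e-D*L;X[2]=e[2]+28.7+z;u,v=proj(c,X);x,y=int(u),int(v)
        print(n,nm,u.round(1),v.round(1));print(g[y-12:y+13:3,x-14:x+15:2])
E
```

```text
[ 552.93174406 -201.31557949   86.72188574] [-0.5869988   0.10140622 -4.65303601] [ 0.0002 -0.0021  0.0006 -0.      0.0002 -0.    ]
scene boss 257.2 235.3
[[ 70  70  85  97  98  97  80  89 119 124 123 124 124 124 123]
 [ 86  81  82  99 105 103  97  99 105 109 114 121 123 124 124]
 [ 81  80  82  97 103  93  89  99 100  95  82 103 116 123 123]
 [ 80  82  93  98 102  86  56  40  40  62  94 104 106 109 105]
 [ 80  85  97  92  96  61  35  34  35  41  83  91  92  92  79]
 [ 78  83  99 104 102  87  58  46  50  74 100 101  99  87  79]
 [ 63  62  83 100  90  87 102 100  96  88 103 103  91  77  78]
 [ 65  63  71  81  93 100 103 104 101  97  94  84  76  73  80]
 [ 68  68  73  79  82  83  83  84  82  82  80  78  75  76  93]]
scene eye 221.9 162.9
[[111  57  50  49  49  50  66  54  45  44  44  42  43  43  42]
 [133  90  51  48  47  46  73  79  53  44  43  44  45  45  45]
 [139 133 101  63  69  78 104 133 106  50  45  47  49  47  47]
 [140 139 137 135 138 139 142 142 111  51  44  44  45  46  47]
 [140 140 140 140 140 145 146  98  52  45  44  44  45  43  44]
 [140 140 140 139 139 137 145 139 102  5
[... 419 characters left out ...]
78 76]
 [81 83 84 90 90 93 92 93 91 90 90 85 86 80 82]
 [78 79 80 80 85 86 90 92 92 94 93 94 90 85 86]
 [73 76 75 78 79 81 82 87 88 90 95 92 94 92 90]
 [71 71 72 72 75 78 78 80 80 84 88 90 94 94 94]
 [64 69 71 70 74 73 76 77 75 79 80 82 86 87 94]]
top eye 311.5 265.9
[[46 42 42 42 39 40 39 40 45 45 41 43 43 46 46]
 [37 37 40 38 38 38 42 43 43 44 37 45 41 47 47]
 [40 39 38 36 40 38 41 41 40 40 41 41 43 36 41]
 [39 37 40 39 40 40 41 41 43 41 42 39 38 42 43]
 [40 39 40 41 41 36 38 37 41 38 42 39 43 43 43]
 [39 44 40 41 38 38 40 40 41 39 44 42 43 41 41]
 [38 38 38 41 37 38 38 38 40 37 41 41 40 42 43]
 [36 40 34 43 39 40 38 41 38 40 36 42 40 40 37]
 [42 41 42 38 36 39 41 40 37 38 41 40 41 41 44]]
```

The scene camera sees the boss bore within about 1 px of where a level, centred bracket should put it, and the arm is still. Handing in.

```bash
python3 -c "
from rig import r
print(r.hand_in())"
```

```text
the job is handed in; nothing more can be done
None
```

I seated a spare spacer in each of the two empty holes, then lifted the bracket and handed in at about 27 s, still holding it level and in line with the row, about 4 cm above the spacers with its balance point over the fixture's middle.

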